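# Pack the top-hat hubs into the parts case

## Task

Lift the lid of the wide, shut green case at the front of the bench (not the small open box at the back) past its balance point and let go, so that it stays open by itself. Pack all the aluminium top-hat hubs from the bench into the case in two neat stacks, one centred on each round pad, laid alternately: a crown-up hub on each pad, a crown-down hub on each of those, crown to crown, and any crown-up hubs left over on top of those, flange to flange; no hub needs turning over. Then shut the lid fully, leaving the tools lying about as they are.

Things in the scene. Friction and masses are not known exactly. Their poses are not given: they have to be found in the camera images.
- case: shallow green steel parts case, fixed to the bench, 160 mm (x) by 310 mm (y), origin at the centre of its underside, x towards its hinged far side, z up. Walls 3 mm, rim 66 mm above the bench; inside 154 x 304 mm without divider, floor at 6 mm. On it two round pads, 72 mm in diameter, 2 mm thick. With the lid shut, 78 mm are free above the pads: room for three hubs.
- case_lid (a joint): angle of the lid about the case's far top edge, rad: 0 shut, 1.95 open at its stop. 0.45 kg, no latch or spring, free hinge: balance point near 1.2, below it the lid falls shut, beyond it it falls back on the stop and stays. Plate 316 mm wide, 163 mm from hinge line to front edge, its upper face 21 mm above the hinge line when shut; 22 mm rim at front and sides.
- lid_bar (a point): middle of the lid's handle: round bar 10 mm thick, 110 mm long, parallel to the hinge, on posts 50 mm either side, its axis 38 mm off the lid's upper face. From the hinge at lid angle a, along the case's x and z: x = -0.140 cos a + 0.059 sin a, z = 0.140 sin a + 0.059 cos a (m). Pinched from above (fingers closing along the case's x) it turns in the fingers; the tool can stay upright.
- lid_hinge (a point): middle of the lid's hinge line, 68 mm above the bench, 80 mm behind the case's middle; the line is parallel to the case's y.
- pad_a (a point): centre of the top of the pad on the case's +y (left) side, 62 mm from the case's middle, 8 mm above the bench; axes as the case's.
- pad_b (a point): centre of the top of the pad on the case's -y (right) side, 62 mm from the case's middle, 8 mm above the bench; axes as the case's.
- hub_up1: aluminium top-hat hub, 24 mm high, 0.16 kg: flange 66 mm in diameter and 9 mm thick, with a round crown 50 mm in diameter and 15 mm high. Origin at the centre of its underside, z up. This one lies CROWN UP, standing on its flange; the crown can be gripped from above. May be absent (None).
- hub_up2: aluminium top-hat hub, 24 mm high, 0.16 kg: flange 66 mm in diameter and 9 mm thick, with a round crown 50 mm in diameter and 15 mm high. Origin at the centre of its underside, z up. This one lies CROWN UP, standing on its flange; the crown can be gripped from above. May be absent (None).
- hub_up3: aluminium top-hat hub, 24 mm high, 0.16 kg: flange 66 mm in diameter and 9 mm thick, with a round crown 50 mm in diameter and 15 mm high. Origin at the centre of its underside, z up. This one lies CROWN UP, standing on its flange; the crown can be gripped from above. May be absent (None).
- hub_up4: aluminium top-hat hub, 24 mm high, 0.16 kg: flange 66 mm in diameter and 9 mm thick, with a round crown 50 mm in diameter and 15 mm high. Origin at the centre of its underside, z up. This one lies CROWN UP, standing on its flange; the crown can be gripped from above. May be absent (None).
- hub_down1: aluminium top-hat hub, 24 mm high, 0.16 kg: flange 66 mm in diameter and 9 mm thick, with a round crown 50 mm in diameter and 15 mm high. Origin at the centre of its underside, z up. This one lies CROWN DOWN, the flange on top (15 to 24 mm above the origin), to be gripped across the flange's rim. Always present.
- hub_down2: aluminium top-hat hub, 24 mm high, 0.16 kg: flange 66 mm in diameter and 9 mm thick, with a round crown 50 mm in diameter and 15 mm high. Origin at the centre of its underside, z up. This one lies CROWN DOWN, the flange on top (15 to 24 mm above the origin), to be gripped across the flange's rim. Always present.
- steel_wedge: bystander: grey steel wedge, 44x190x20 mm, lying on the bench; leave it alone
- driver_red: bystander: screwdriver with a wooden handle, 201 mm long, lying on the bench; leave it alone
- pliers: bystander: pliers with red grips, 184 mm long, lying on the bench; leave them alone
- brass_drift: bystander: brass rod, 13 mm thick and 110 mm long, lying on the bench beside the hubs; leave it alone
Things that resemble listed ones, but are neither listed nor needed, are in the scene too. Leave any blue look-alike of the hub_up2 alone.

How it is judged:
By the outcome, as a careful person would: the job done as asked, in the order asked, and still so for the second after the job is handed in, with the robot touching nothing.
Of hub_up1, hub_up2, hub_up3, hub_up4 only 2 to 4 are there at a start; the rules pass over those that are not, and their reading is None.
At some moment in a run one of hub_up1, hub_up2, hub_up3, hub_up4 may be knocked a few centimetres aside while the robot is not near it.
It also fails if it takes over 210 s, if anything falls off the work surface, if the arm or the gripper's body presses on something with over 40 N, if the wrist force passes 120 N, or if a joint passes its speed limit or range.

## Robot

A 7-joint arm with a two-finger parallel gripper is mounted at the origin on a cart in front of the work surface, level with it; the furniture and walls round the work are solid. World frame = base frame: x ahead of the robot, y to its left, z up, the work surface at z = 0. Lengths are in m, angles in rad, forces in N, time in s.
With the tool pointing down it reaches from about 0.4 to 0.85 m from the base axis. Payload 4.5 kg.
Tool frame: the origin (TCP) lies where the fingers leave the gripper's body, on its centre line; the fingertips stand 64 mm ahead of it and the grasp point (between the pads) lies 45 mm ahead of it; z points along the fingers, y is the line along which they close (so a half turn about z gives the same grasp; the last joint's range is limited). The gripper opens to 88 mm and grips with 3 to 60 N. Pads are 18 mm wide; open, the fingers measure 123 mm over their backs; the gripper's body (75 mm by 187 mm) begins 45 mm behind the grasp point.
Start: joints at [1.213, 0.689, -0.195, 1.565, 0.157, 0.902, -0.215], TCP at [0.239, -0.578, 0.303] pointing down, gripper open.
Joint ranges: [-3.01, 3.01], [-0.46, 2.08], [-1.47, 1.51], [0.13, 2.56], [-1, 4.14], [0.04, 2.09], [-2.66, 2.66]. Speed limits (rad/s): [2.57, 2.57, 3.14, 3.14, 3.14, 3.14, 3.14].

## Interface

Orientations are given as a unit quaternion [x, y, z, w].
In Python, from plant import r gives the robot as it stands.
- The arm moves only by the tool play_rows, never from a script. Its arguments are lists of equal length, an entry for each row: "translation": the shift along the tool's x, y, z in m, a list of three; "delta_rot": the turn, a rotation vector about the tool's x, y, z in degrees, a list of three; "grip": the opening, from -1 (shut) to 1 (fully open). In form: {"translation": [[x, y, z], ...], "delta_rot": [[rx, ry, rz], ...], "grip": [grip, ...]}. A call has 1 to 20 rows; each row shifts and turns the commanded pose from where the row before left it, along the tool's axes as they then stand; what a row does not reach is not made up. A row lasts 1/8 s, in which the tool goes at most 62.5 mm and 10.7 degrees, less where a joint would pass 70% of its speed; a pose out of reach is approached as far as the arm can. A call with a gripper value outside its range is refused whole. The fingers move at their own pace and stop on an object; "squeeze" is the grip in N (left out, the last holds). Time passes only in rows, so rows that do not move let the fingers close. It gives the time, the measured TCP pose, the force, the opening and the grip force at its end, in the units of the state.
- r.get_state(): the state, without advancing time (a new reading comes with each control period).
- r.snapshot(name): name is "scene" or "top"; returns the picture (384x512x3 uint8, blue, green, red); there is no depth.
- r.get_calibration(name): a dict with "intrinsics" (3x3 intrinsics, pixels), "eye" and "rotation" of the camera in the world. Camera axes: x right, y up, looking along -z (the intrinsics and any distortion apply to the point x, -y, -z); pixel columns grow to the right and rows downward; lengths in m; the calibration is good to about 2 mm. A picture is of the moment at which its call begins. get_calibration takes no time and is no camera call.
- r.finish_job(): hands the job in; it is judged then, once.
Trained networks look in the newest picture that a camera, given by its name, has taken for a name from the list of things; names that differ only in an ending like _2 or _b are one class to them, and where a whole thing is asked for, a point or a joint stands for the part that bears it (a point fixed in the world has none). Each returns a list of dicts, best first, with "confidence" (0 to 1); they miss things now and then, are a little off and sometimes report something else, mostly with a low value. They report only what shows in the picture. A call takes as long as a camera call. They do not tell look-alikes from the thing itself.
- r.look_for(camera, target): "point" ([x, y, z] in m, in world coordinates, good to about 4 mm: the middle of the surface that is visible of it).
- r.silhouettes(camera, target): "pixels" (384x512 bool, what is visible of it).
The state is a dict: "clock": time; "q": joint angles; "qd": joint speeds; "joint_torque": joint torques, N m; "tool_pos": TCP position; "eef_rot": TCP orientation; "contact_force": force on the tool from outside, world axes, zero at the start; "moment": the same for the moment, N m; "opening": opening from 0.0 (shut) to 1.0 (fully open); "finger_force": force on a finger pad.
Only numpy, scipy, OpenCV 4.12 (cv2) and the standard library are available. Lean on these libraries where they do the work, as an engineer would, in place of code of your own. Each camera call takes 0.05 s, during which the arm holds its last target. There are 200 camera calls.

## Working session

There is one attempt and no reset: what is moved stays moved. The work goes in short steps, Python scripts to look and compute and a tool call to move; the robot and the scene stay as the last step left them, time stands still between calls to the robot, and variables do not carry over. Pictures are saved under pics/ and viewed, at most 16 in all, crops included, and the job is handed in when it is done.

Besides the shell and the picture viewer there is one more tool, called after "Call:" as name(argument=value, ...) on one line, values as JSON. play_rows: Moves the arm, as the interface text tells. Its arguments: {"type":"object","properties":{"translation":{"type":"array","items":{"type":"array","items":{"type":"number"}}},"delta_rot":{"type":"array","items":{"type":"array","items":{"type":"number"}}},"grip":{"type":"array","items":{"type":"number"}},"squeeze":{"type":"number"}},"required":["translation","delta_rot","grip"]}

```bash
ls; mkdir -p pics; python3 - <<'E'
from plant import r
import cv2,numpy as np
print(r.get_state())
for n in("scene","top"):
    im=r.snapshot(n);cv2.imwrite(f"pics/{n}0.png",im);c=r.get_calibration(n);print(n,c)
E
```

```text
pics
{'clock': 0.0, 'q': array([ 1.21281998,  0.68998305, -0.19455772,  1.5663336 ,  0.15732332,
        0.90252465, -0.21510527]), 'qd': array([ 4.52838894e-04,  1.01184861e-03,  5.77650501e-04, -7.09080896e-04,
        1.30525284e-03,  8.88061238e-05,  1.65974083e-03]), 'joint_torque': array([ 3.42363173e-04, -5.27569306e+01, -1.26690645e+00, -1.53426397e+01,
       -5.26798808e-02,  6.58236619e-03,  1.76346362e-04]), 'tool_pos': array([ 0.23842324, -0.57717571,  0.30191442]), 'eef_rot': array([ 9.80862492e-01,  1.94699551e-01, -2.42688414e-04, -8.93201009e-04]), 'contact_force': array([-0.04880668, -0.82743467,  0.37451732]), 'moment': array([-0.02877913,  0.04613722,  0.00075828]), 'finger_force': 0.0, 'opening': 1.002573395842433}
scene {'intrinsics': array([[419.23043235,   0.        , 248.24417941],
       [  0.        , 419.23043235, 200.6386545 ],
       [  0.        ,   0.        ,   1.        ]]), 'eye': array([-0.26948866,  0.6948159 ,  0.86675116]), 'rotation': array([-0.19679156,  0.40748376,  0.814316  , -0.36348249])}
top {'intrinsics': array([[385.00952519,   0.        , 261.87110214],
       [  0.        , 385.00952519, 186.19172291],
       [  0.        ,   0.        ,   1.        ]]), 'eye': array([ 4.23047574e-01, -1.15929338e-03,  1.38149752e+00]), 'rotation': array([-0.03207305,  0.03680378,  0.70904441, -0.70347198])}
```

View pics/scene0.png

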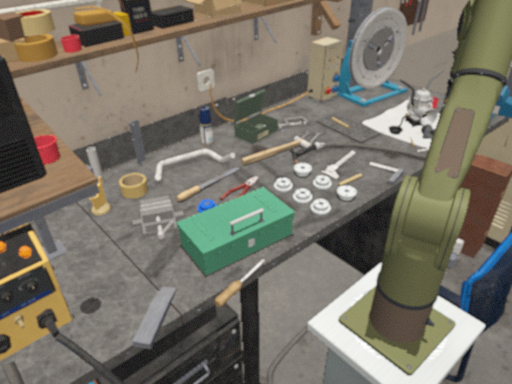

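View pics/top0.png

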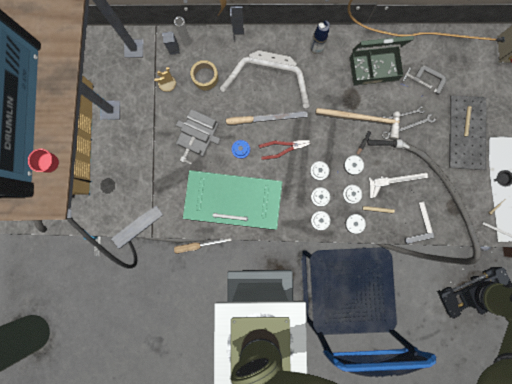

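```bash
cat > h.py <<'E'
from plant import r
import cv2,numpy as np
from scipy.spatial.transform import Rotation as R
CAL={n:r.get_calibration(n) for n in("scene","top")}
def ray(n,px):
    c=CAL[n];K=c["intrinsics"];u=(px[0]-K[0,2])/K[0,0];v=(px[1]-K[1,2])/K[1,1]
    d=R.from_quat(c["rotation"]).apply([u,-v,-1.]);return c["eye"],d/np.linalg.norm(d)
def onz(n,px,z):
    e,d=ray(n,px);return e+d*(z-e[2])/d[2]
def proj(n,p):
    c=CAL[n];K=c["intrinsics"];q=R.from_quat(c["rotation"]).inv().apply(np.asarray(p)-c["eye"])
    q=q*[1,-1,-1];h=K@q;return h[:2]/h[2]
def tri(p1,p2):
    e1,d1=ray("scene",p1);e2,d2=ray("top",p2)
    s=np.linalg.lstsq(np.c_[d1,-d2],e2-e1,rcond=None)[0]
    a,b=e1+s[0]*d1,e2+s[1]*d2;return (a+b)/2,np.linalg.norm(a-b)
E
python3 - <<'E'
from h import *
np.set_printoptions(precision=3,suppress=True)
for t in ["case","case_lid","lid_bar","lid_hinge","hub_up1","hub_down1","brass_drift","steel_wedge","driver_red","pliers"]:
    for c in("scene","top"):
        for d in r.look_for(c,t): print(t,c,np.round(d["point"],3),round(d["confidence"],2),np.round(proj(c,d["point"])))
E
```

```text
case scene [0.46  0.119 0.089] 0.93 [238. 228.]
case top [0.503 0.094 0.09 ] 0.55 [231. 200.]
case_lid scene [0.488 0.113 0.09 ] 0.58 [234. 223.]
case_lid top [0.509 0.091 0.088] 0.94 [232. 198.]
lid_bar scene [0.49  0.109 0.093] 0.65 [235. 221.]
lid_bar top [0.503 0.093 0.088] 0.9 [231. 200.]
lid_hinge scene [0.461 0.118 0.09 ] 0.77 [238. 228.]
lid_hinge scene [ 0.47  -0.423  0.01 ] 0.47 [350. 179.]
lid_hinge top [0.504 0.088 0.088] 0.65 [233. 200.]
lid_hinge top [ 0.702 -0.089  0.01 ] 0.28 [283. 146.]
hub_up1 scene [ 0.426 -0.208  0.015] 0.7 [321. 207.]
hub_up1 scene [0.694 0.073 0.029] 0.61 [205. 203.]
hub_up1 scene [ 0.512 -0.21   0.016] 0.52 [302. 196.]
hub_up1 scene [ 0.519 -0.325  0.015] 0.47 [322. 183.]
hub_up1 scene [ 0.604 -0.207  0.022] 0.44 [283. 184.]
hub_up1 top [0.692 0.065 0.02 ] 0.74 [241. 149.]
hub_up1 top [ 0.61  -0.219  0.022] 0.72 [320. 171.]
hub_up1 top [ 0.515 -0.22   0.025] 0.68 [321. 197.]
hub_up1 top [ 0.435 -0.216  0.025] 0.65 [321. 220.]
hub_up1 top [ 0.527 -0.327  0.024] 0.54 [351. 194.]
hub_up1 top [ 0.707 -0.089  0.008] 0.34 [283. 145.]
hub_down1 scene [0.34  0.249 0.023] 0.65 [231. 291.]
hub_down1 scene [ 0.413 -0.334  0.027] 0.64 [348. 191.]
hub_down1 scene [ 0.624 -0.333  0.022] 0.62 [302. 169.]
hub_down1 top [ 0.63  -0.334  0.024] 0.77 [352. 165.]
hub_down1 top [ 0.419 -0.339  0.025] 0.64 [356. 224.]
brass_drift top [ 0.464 -0.42   0.018] 0.5 [378. 211.]
steel_wedge scene [0.407 0.449 0.02 ] 0.94 [152. 318.]
steel_wedge scene [0.467 0.12  0.09 ] 0.19 [237. 227.]
steel_wedge top [0.415 0.433 0.02 ] 0.94 [136. 227.]
steel_wedge top [0.509 0.09  0.088] 0.5 [232. 199.]
driver_red scene [0.342 0.245 0.024] 0.81 [232. 289.]
driver_red top [0.342 0.239 0.022] 0.56 [191. 248.]
pliers scene [ 0.708 -0.097  0.008] 0.7 [241. 187.]
pliers top [ 0.703 -0.089  0.01 ] 0.53 [283. 146.]
```

Candidates for hubs (top image pixels): white crown-up at (320,171), (321,197), (321,220) and (351,194); white crown-down at (352,165) and (356,224); the blue look-alike at (241,149), which stays put. Case candidates: wide green shut case at (232,200), against the small open green box at (377,65). I pick the wide case and check it in close crops.

```bash
python3 - <<'E'
from h import *
np.set_printoptions(precision=3,suppress=True)
s=cv2.imread("pics/scene0.png");t=cv2.imread("pics/top0.png")
f=lambda a,k:cv2.resize(a,None,fx=k,fy=k,interpolation=cv2.INTER_CUBIC)
cv2.imwrite("pics/c_scene.png",f(s[155:275,175:365],4));cv2.imwrite("pics/c_top.png",f(t[140:240,180:375],4))
def rep(cam,name,mask,z):
    c=cv2.findContours(mask.astype(np.uint8),0,1)[0];c=max(c,key=cv2.contourArea)
    return c
for d in r.silhouettes("top","case_lid")[:1]:
    c=rep("top","lid",d["pixels"],0);rr=cv2.minAreaRect(c);b=cv2.boxPoints(rr);print("lid top",d["confidence"],rr,[onz("top",p,.089)[:2] for p in b])
for nm,zt in(("hub_up1",.024),("hub_down1",.024)):
  for cam in("top","scene"):
    for d in r.silhouettes(cam,nm):
        c=rep(cam,nm,d["pixels"],0)
        if len(c)<5: continue
        (x,y),ax,an=cv2.fitEllipse(c);print(nm,cam,round(d["confidence"],2),np.round([x,y],1),np.round(ax,1),onz(cam,(x,y),.012))
E
```

```text
lid top 0.88 ((231.78050231933594, 199.97561645507812), (94.52938842773438, 48.81073760986328), 6.340191841125488) [array([0.441, 0.257]), array([0.605, 0.241]), array([ 0.567, -0.077]), array([ 0.404, -0.057])]
hub_up1 top 0.82 [320.  220.7] [16.2 16.4] [ 0.432 -0.216  0.012]
hub_up1 top 0.75 [319.2 170.4] [16.6 17.4] [ 0.612 -0.217  0.012]
hub_up1 top 0.6 [239.9 149.1] [17.1 18. ] [0.692 0.067 0.012]
hub_up1 top 0.53 [351.9 194.1] [16. 17.] [ 0.526 -0.332  0.012]
hub_up1 top 0.51 [319.7 196.8] [17.4 17.5] [ 0.517 -0.217  0.012]
hub_up1 scene 0.76 [302.3 195.7] [13.7 17.3] [ 0.516 -0.216  0.012]
hub_up1 scene 0.72 [282.8 185. ] [14.3 18.6] [ 0.61  -0.214  0.012]
hub_up1 scene 0.7 [205.5 205. ] [10.1 18.8] [0.704 0.065 0.012]
hub_up1 scene 0.64 [320.3 206.8] [15.7 18.6] [ 0.431 -0.213  0.012]
hub_up1 scene 0.55 [322.  182.2] [12.5 16.1] [ 0.525 -0.33   0.012]
hub_down1 top 0.69 [353.5 164.9] [17.4 17.7] [ 0.631 -0.341  0.012]
hub_down1 top 0.56 [354.7 223.9] [17.7 19. ] [ 0.42  -0.339  0.012]
hub_down1 scene 0.77 [346.4 192.3] [13.5 19. ] [ 0.425 -0.343  0.012]
hub_down1 scene 0.6 [302.5 168.9] [12.8 17.6] [ 0.636 -0.346  0.012]
hub_down1 scene 0.36 [234.  229.6] [ 64.  126.7] [0.538 0.076 0.012]
```

View pics/c_scene.png

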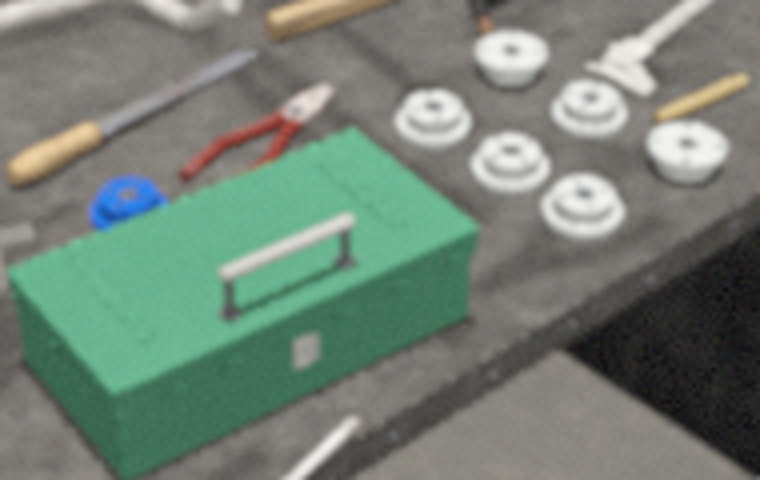

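View pics/c_top.png

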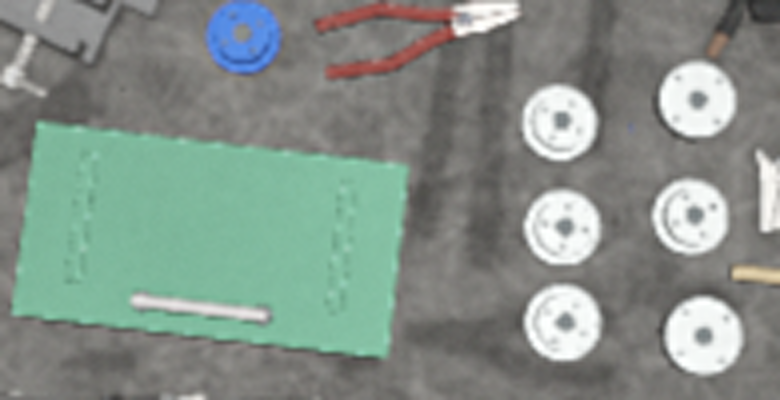

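The crops confirm: four crown-up hubs (stepped crown), two crown-down (plain discs with the dark tapered body below), and the wide green case. Bar ends are at about (214,215) and (247,219) in the top image.

```bash
python3 - <<'E'
from h import *
np.set_printoptions(precision=4,suppress=True)
T=lambda p:(np.array(p)-1.5)/4+[180,140]
S=lambda p:(np.array(p)-1.5)/4+[175,155]
A=tri(S([225,273]),T([135,300]));B=tri(S([350,218]),T([268,316]));print("bar",A,B)
d=A[0]-B[0];print("barlen",np.linalg.norm(d),"yaw of case y",np.degrees(np.arctan2(-d[0],d[1])))
C=[tri(S(a),T(b)) for a,b in(((10,270),(38,123)),((350,128),(408,166)),((478,230),(388,356)),((118,390),(13,315)))]
for c in C:print("corner",c)
P=np.array([onz("top",T(p),.089) for p in((38,123),(408,166),(388,356),(13,315))]);print(P,P.mean(0))
for e in (P[0]-P[1],P[3]-P[2]):print(np.linalg.norm(e),np.degrees(np.arctan2(-e[0],e[1])))
for e in (P[0]-P[3],P[1]-P[2]):print(np.linalg.norm(e),np.degrees(np.arctan2(e[1],e[0])))
# hubs triangulated top centres
for n,s,t in(("u1",(583,198),(562,320)),("u2",(510,153),(562,226)),("u3",(433,107),(560,120)),("u4",(590,98),(691,214)),("d1",(512,52),(697,99)),("d2",(687,142),(703,335))):
    print(n,*tri(S(s),T(t)))
E
```

```text
bar (array([0.4545, 0.1485, 0.1293]), np.float64(0.001396365731093787)) (array([0.4412, 0.0413, 0.1289]), np.float64(0.0029938829237046733))
barlen 0.10796200622690781 yaw of case y -7.033267439296607
corner (array([0.6045, 0.2347, 0.0904]), np.float64(0.0009294767171526527))
corner (array([ 0.5673, -0.0756,  0.0904]), np.float64(0.004141700549828128))
corner (array([ 0.4072, -0.058 ,  0.0848]), np.float64(0.0016343271997960658))
corner (array([0.4432, 0.2537, 0.0933]), np.float64(3.0689944151620354e-05))
[[ 0.605   0.2353  0.089 ]
 [ 0.5661 -0.0772  0.089 ]
 [ 0.4067 -0.0584  0.089 ]
 [ 0.4433  0.2545  0.089 ]] [0.5053 0.0885 0.089 ]
0.3149292536840565 -7.10049388332168
0.3150657437653801 -6.677709201729652
0.1628073397975626 -6.777566538239271
0.16048331539459315 -6.727221830908758
u1 [ 0.4355 -0.2159  0.0193] 0.00157100185655814
u2 [ 0.5189 -0.2169  0.0222] 0.00023516657593580928
u3 [ 0.6133 -0.2169  0.0246] 8.775657628500056e-05
u4 [ 0.5281 -0.3319  0.0232] 0.0015692880052822931
d1 [ 0.6314 -0.3404  0.0222] 0.0007652897583895399
d2 [ 0.4221 -0.3379  0.0254] 0.00038301628403226935
```

Call:
play_rows(translation=[[0,0,0],[0,0,0],[0,0,0],[0,0,0],[0,0,0],[0,0,0],[0.049,0.009,0.002],[0.049,0.009,0.002],[0.049,0.009,0.002],[0.049,0.009,0.002],[0.049,0.009,0.002],[0.049,0.009,0.002],[0.049,0.009,0.002],[0.049,0.009,0.002],[0.049,0.009,0.002],[0.049,0.009,0.002],[0.049,0.009,0.002],[0.049,0.009,0.002],[0.049,0.009,0.002],[0.049,0.009,0.002]], delta_rot=[[0,0,-10],[0,0,-10],[0,0,-10],[0,0,-10],[0,0,-10],[0,0,-10],[0,0,0],[0,0,0],[0,0,0],[0,0,0],[0,0,0],[0,0,0],[0,0,0],[0,0,0],[0,0,0],[0,0,0],[0,0,0],[0,0,0],[0,0,0],[0,0,0]], grip=[1,1,1,1,1,1,1,1,1,1,1,1,1,1,1,1,0,0,0,0], squeeze=30)

```text
clock: 3.85
tool_pos: [0.4543, 0.0874, 0.2748]
eef_rot: [0.752, 0.659, 0.0, 0.0]
contact_force: [0.4, -0.1, 0.1]
opening: 0.568
finger_force: 0.0
```

```bash
cat >> h.py <<'E'
YAW=np.radians(-6.8);CC=np.array([.507,.088]);XC=np.array([np.cos(YAW),np.sin(YAW)]);YC=np.array([-XC[1],XC[0]])
H=CC+.08*XC;PA=CC+.062*YC;PB=CC-.062*YC
def bar(a):
    x=-.14*np.cos(a)+.059*np.sin(a);z=.068+.14*np.sin(a)+.059*np.cos(a);return np.r_[H+x*XC,z]
def to(grasp,yawdeg=None,off=.045):
    "tool-frame shift (in the target yaw) and tool-z turn (deg) bringing the point off mm ahead of the TCP to grasp"
    s=r.get_state();Q=R.from_quat(s["eef_rot"]);x=Q.as_matrix()[:,0];y0=np.degrees(np.arctan2(x[1],x[0]))
    y=y0 if yawdeg is None else yawdeg
    T=R.from_euler('z',y,degrees=True)*R.from_quat([1,0,0,0])
    g=np.asarray(grasp)+[0,0,off]-s["tool_pos"]
    tilt=(Q.inv()*T).as_rotvec(degrees=True)
    print("t",round(s["clock"],1),"tcp",s["tool_pos"].round(4),"yaw",round(y0,2),"turn",tilt.round(2),"shift",T.inv().apply(g).round(4),"F",s["contact_force"].round(1),"op",round(s["opening"],3),"ff",round(s["finger_force"],1))
E
python3 -c "
from h import *
to(bar(0),83.2)"
```

```text
t 3.9 tcp [0.4543 0.0874 0.2748] yaw 82.44 turn [ 0.05  0.   -0.76] shift [ 0.0068 -0.0078  0.1028] F [ 0.4 -0.1  0.1] op 0.568 ff 0.0
```

Call:
play_rows(translation=[[0.007,-0.008,0],[0,0,0.03],[0,0,0.03],[0,0,0.03],[0,0,0.013],[0,0,0],[0,0,0],[0,0,0],[0,0,0],[0,0,0]], delta_rot=[[0,0,-0.8],[0,0,0],[0,0,0],[0,0,0],[0,0,0],[0,0,0],[0,0,0],[0,0,0],[0,0,0],[0,0,0]], grip=[0,0,0,0,0,0,-1,-1,-1,-1], squeeze=30)

```text
clock: 5.1
tool_pos: [0.4484, 0.0936, 0.1723]
eef_rot: [0.748, 0.664, 0.002, 0.001]
contact_force: [4.5, -0.7, 2.7]
opening: 0.094
finger_force: 29.2
```

```bash
python3 -c "
from h import *
to(bar(0),83.2)
cv2.imwrite('pics/s1.png',cv2.resize(r.snapshot('scene')[150:270,170:330],None,fx=4,fy=4))
p=bar(0)
q=0
for a in [.05,.1,.15,.2,.25,.3,.35,.4,.5,.6,.7,.8,.9,1.,1.1,1.2,1.3,1.4,1.5]:
    n=bar(a);d=n-p;print(a,'y',round(float(d[:2]@XC),4),'z',round(-d[2],4));p=n
"
```

```text
t 5.1 tcp [0.4484 0.0936 0.1723] yaw 83.19 turn [ 0.2  -0.05 -0.01] shift [ 0.0013 -0.0012  0.0003] F [ 4.5 -0.7  2.7] op 0.094 ff 29.2
0.05 y 0.0031 z -0.0069
0.1 y 0.0035 z -0.0068
0.15 y 0.0038 z -0.0066
0.2 y 0.0041 z -0.0064
0.25 y 0.0044 z -0.0062
0.3 y 0.0047 z -0.0059
0.35 y 0.005 z -0.0057
0.4 y 0.0053 z -0.0054
0.5 y 0.0114 z -0.01
0.6 y 0.0123 z -0.0088
0.7 y 0.0132 z -0.0076
0.8 y 0.0139 z -0.0062
0.9 y 0.0144 z -0.0048
1.0 y 0.0148 z -0.0033
1.1 y 0.0151 z -0.0018
1.2 y 0.0152 z -0.0003
1.3 y 0.0151 z 0.0012
1.4 y 0.0149 z 0.0027
1.5 y 0.0146 z 0.0042
```

Call:
play_rows(translation=[[0,0.0031,-0.0069],[0,0.0035,-0.0068],[0,0.0038,-0.0066],[0,0.0041,-0.0064],[0,0.0044,-0.0062],[0,0.0047,-0.0059],[0,0.005,-0.0057],[0,0.0053,-0.0054],[0,0.0114,-0.01],[0,0.0123,-0.0088],[0,0,0]], delta_rot=[[0,0,0],[0,0,0],[0,0,0],[0,0,0],[0,0,0],[0,0,0],[0,0,0],[0,0,0],[0,0,0],[0,0,0],[0,0,0]], grip=[-1,-1,-1,-1,-1,-1,-1,-1,-1,-1,-1])

```text
clock: 6.52
tool_pos: [0.5067, 0.0863, 0.2393]
eef_rot: [0.748, 0.663, 0.002, 0.001]
contact_force: [9.9, -0.1, -22.3]
opening: 0.087
finger_force: 31.4
```

```bash
python3 -c "
from h import *
to(bar(.6),83.2)
cv2.imwrite('pics/s2.png',cv2.resize(r.snapshot('scene')[130:270,170:330],None,fx=4,fy=4))
"
```

```text
t 6.5 tcp [0.5067 0.0863 0.2393] yaw 83.13 turn [ 0.2  -0.09 -0.07] shift [ 0.0018 -0.0022 -0.0015] F [  9.9  -0.1 -22.3] op 0.087 ff 31.4
```

View pics/s2.png

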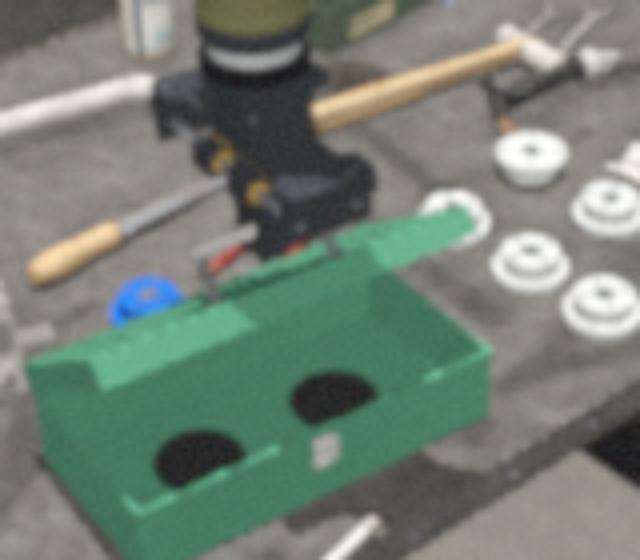

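The lid is lifting with the bar in the pinch: both pads show, at crop (200,458) and (333,397). Pull is about 24 N along the radius, so I ease inward and carry on.

Call:
play_rows(translation=[[0,0.0145,-0.0055],[0,0.0145,-0.005],[0,0.0144,-0.0048],[0,0.0148,-0.0033],[0,0.0151,-0.0018],[0,0.0152,-0.0003],[0,0.0151,0.0012],[0,0,0]], delta_rot=[[0,0,0],[0,0,0],[0,0,0],[0,0,0],[0,0,0],[0,0,0],[0,0,0],[0,0,0]], grip=[-1,-1,-1,-1,-1,-1,-1,-1])

```text
clock: 7.58
tool_pos: [0.6056, 0.0741, 0.2584]
eef_rot: [0.748, 0.664, -0.002, -0.001]
contact_force: [-1.6, -2.1, -4.4]
opening: 0.08
finger_force: 30.0
```

```bash
python3 -c "
from h import *
to(bar(1.3),83.2)
"
```

```text
t 7.6 tcp [0.6056 0.0741 0.2584] yaw 83.21 turn [-0.24  0.11  0.01] shift [ 0.0021 -0.0002 -0.0053] F [-1.6 -2.1 -4.4] op 0.08 ff 30.0
```

Call:
play_rows(translation=[[0,0.0149,0.0027],[0,0.0146,0.0042],[0,0.014,0.0056],[0,0.0135,0.007],[0,0,0],[0,0,0],[0,0,0],[0,0,-0.015],[0,0,-0.03],[0,0,-0.03],[0,0,-0.04],[0,0,0],[0,0,0]], delta_rot=[[0,0,0],[0,0,0],[0,0,0],[0,0,0],[0,0,0],[0,0,0],[0,0,0],[0,0,0],[0,0,0],[0,0,0],[0,0,0],[0,0,0],[0,0,0]], grip=[-1,-1,-1,-1,-1,-0.5,-0.5,-0.5,-0.5,-0.5,-0.5,-0.5,-0.5])

```text
clock: 9.2
tool_pos: [0.6631, 0.0684, 0.3559]
eef_rot: [0.747, 0.664, 0.0, 0.0]
contact_force: [0.3, -0.3, 0.1]
opening: 0.245
finger_force: 0.0
```

```bash
cat >> h.py <<'E'
def hubs(kinds=("hub_up1","hub_down1")):
    for nm in kinds:
      for cam in("scene","top"):
        r.snapshot(cam)
        for d in r.silhouettes(cam,nm):
            c=max(cv2.findContours(d["pixels"].astype(np.uint8),0,1)[0],key=cv2.contourArea)
            if len(c)<5 or d["confidence"]<.3: continue
            (x,y),ax,an=cv2.fitEllipse(c);print(nm,cam,round(d["confidence"],2),np.round([x,y],1),np.round(ax,1),onz(cam,(x,y),.012)[:2].round(4))
E
python3 -c "
from h import *
to([.43,-.215,.020],-6.8)
im=np.hstack([r.snapshot('scene')[120:270,170:370],r.snapshot('top')[110:260,180:380]])
cv2.imwrite('pics/s3.png',cv2.resize(im,None,fx=2,fy=2))
hubs()
"
```

```text
t 9.2 tcp [0.6631 0.0684 0.3559] yaw 83.27 turn [ 2.000e-02 -3.000e-02  9.007e+01] shift [-0.1979  0.309   0.2909] F [ 0.3 -0.3  0.1] op 0.245 ff 0.0
hub_up1 scene 0.75 [282.9 185.1] [14.1 16.3] [ 0.6093 -0.2135]
hub_up1 scene 0.74 [321.3 182.4] [11.7 15.4] [ 0.5262 -0.3275]
hub_up1 scene 0.72 [302.  195.7] [13.4 18.2] [ 0.5171 -0.2154]
hub_up1 scene 0.65 [320.5 206.6] [15. 19.] [ 0.4316 -0.214 ]
hub_up1 scene 0.31 [228.8 291.8] [ 9.  50.2] [0.3489 0.2502]
hub_up1 top 0.74 [351.5 194.4] [16.6 17.9] [ 0.5252 -0.3308]
hub_up1 top 0.72 [319.6 196.8] [17.5 17.6] [ 0.5173 -0.2165]
hub_up1 top 0.7 [319.7 220.4] [17.3 17.7] [ 0.4333 -0.2149]
hub_up1 top 0.56 [318.7 170.4] [17.1 17.7] [ 0.6122 -0.2155]
hub_down1 scene 0.68 [346.3 192.4] [13.5 18.4] [ 0.4248 -0.3431]
hub_down1 scene 0.65 [302.7 169.1] [12.2 16. ] [ 0.635  -0.3457]
hub_down1 top 0.83 [353.3 165.3] [18.  18.2] [ 0.63   -0.3405]
hub_down1 top 0.67 [354.6 223.9] [17.8 18.8] [ 0.4201 -0.3387]
hub_down1 top 0.35 [201.5 154.3] [29.  38.8] [0.6737 0.2055]
```

View pics/s3.png

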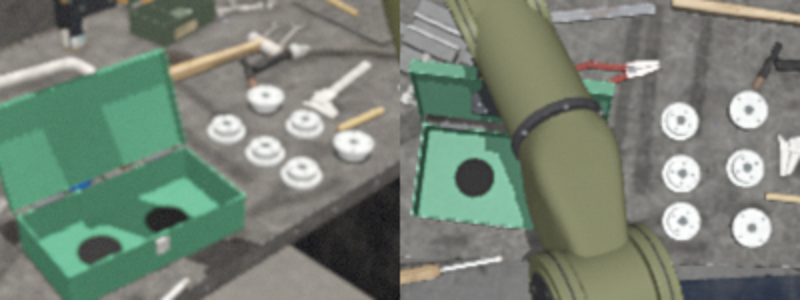

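Lid stands open; scene crop shows pads at (100,250) and (165,220), and all six hubs are in place. Now I go to the near-left crown-up hub.

Call:
play_rows(translation=[[0,0,0],[0,0,0],[0,0,0],[0,0,0],[0,0,0],[0,0,0],[0,0,0],[0,0,0],[0,0,0],[-0.024,0.0385,0.02],[-0.024,0.0385,0.02],[-0.024,0.0385,0.02],[-0.024,0.0385,0.02],[-0.024,0.0385,0.02],[-0.024,0.0385,0.02],[-0.024,0.0385,0.02],[-0.024,0.0385,0.02],[0,0,0]], delta_rot=[[0,0,10],[0,0,10],[0,0,10],[0,0,10],[0,0,10],[0,0,10],[0,0,10],[0,0,10],[0,0,10],[0,0,0],[0,0,0],[0,0,0],[0,0,0],[0,0,0],[0,0,0],[0,0,0],[0,0,0],[0,0,0]], grip=[-0.5,-0.5,-0.5,-0.5,-0.5,-0.5,-0.5,-0.5,0.5,0.5,0.5,0.5,0.5,0.5,0.5,0.5,0.5,0.5])

```text
clock: 11.95
tool_pos: [0.4332, -0.2181, 0.1944]
eef_rot: [0.998, -0.062, -0.002, 0.0]
contact_force: [0.5, 0.7, -0.5]
opening: 0.749
finger_force: 0.0
```

```bash
python3 -c "
from h import *
to([.434,-.215,.030],-6.8)
for n in('top','scene'):
    im=r.snapshot(n);g=cv2.inRange(im,(0,0,0),(60,60,60))
    for P in(PA,PB):
        u,v=proj(n,np.r_[P,.008]);m=np.zeros_like(g);cv2.circle(m,(int(u),int(v)),20,255,-1)
        k,l,st,ce=cv2.connectedComponentsWithStats(g&m);
        for s_,c_ in zip(st[1:],ce[1:]):
            if s_[4]>100:print(n,s_,c_.round(1),(u.round(1),v.round(1)),'world',onz(n,c_,.008)[:2].round(4),'model',P.round(4))
"
```

```text
t 11.9 tcp [ 0.4332 -0.2181  0.1944] yaw -7.14 turn [ 0.07  0.27 -0.34] shift [ 0.0004 -0.0032  0.1194] F [ 0.5  0.7 -0.5] op 0.749 ff 0.0
top [208 190  18  18 246] [216.8 198.3] (np.float64(217.0), np.float64(198.5)) world [0.5152 0.1504] model [0.5143 0.1496]
top [243 194  18  18 239] [251.2 202.3] (np.float64(251.5), np.float64(202.3)) world [0.4999 0.0277] model [0.4997 0.0264]
```

Call:
play_rows(translation=[[0,-0.003,0.03],[0,0,0.04],[0,0,0.03],[0,0,0.019],[0,0,0],[0,0,0],[0,0,0],[0,0,0],[0,0,0]], delta_rot=[[0,0.2,-0.3],[0,0,0],[0,0,0],[0,0,0],[0,0,0],[0,0,0],[0,0,0],[0,0,0],[0,0,0]], grip=[0.5,0.5,0.5,0.5,0.5,-1,-1,-1,-1], squeeze=25)

```text
clock: 13.18
tool_pos: [0.4381, -0.2123, 0.0774]
eef_rot: [0.998, -0.056, 0.003, 0.0]
contact_force: [1.4, 0.2, 6.9]
opening: 0.555
finger_force: 25.0
```

```bash
python3 -c "
from h import *
to([.434,-.215,.030],-6.8)
cv2.imwrite('pics/s4.png',cv2.resize(r.snapshot('scene')[130:240,260:370],None,fx=5,fy=5))
"
```

```text
t 13.2 tcp [ 0.4381 -0.2123  0.0774] yaw -6.44 turn [ 0.02 -0.34  0.36] shift [-0.0037  0.0031  0.0024] F [1.4 0.2 6.9] op 0.555 ff 25.0
```

View pics/s4.png

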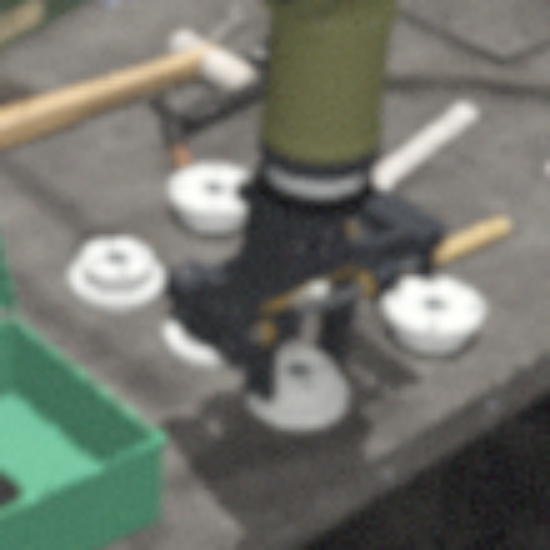

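Grip is on the crown, with the flange clear of the fingers. Lift.

Call:
play_rows(translation=[[0,0,-0.01],[0,0,-0.03],[0,0,-0.05],[0,0,-0.05],[0,0,0],[0,0,0]], delta_rot=[[0,0,0],[0,0,0],[0,0,0],[0,0,0],[0,0,0],[0,0,0]], grip=[-1,-1,-1,-1,-1,-1])

```text
clock: 13.98
tool_pos: [0.436, -0.2119, 0.2161]
eef_rot: [0.998, -0.056, 0.001, -0.0]
contact_force: [0.2, -0.6, -3.8]
opening: 0.557
finger_force: 25.0
```

```bash
python3 -c "
from h import *
to([.515,.150,.038],-6.8)
cv2.imwrite('pics/s5.png',cv2.resize(r.snapshot('scene')[80:230,240:390],None,fx=4,fy=4))
for d in r.silhouettes('scene','hub_up1'):
    m=d['pixels'];v,u=np.nonzero(m);print(round(d['confidence'],2),u.min(),u.max(),v.min(),v.max(),u.mean().round(1),v.mean().round(1))
s=r.get_state();t=s['tool_pos']
for dz in(.077,.068,.053):print(proj('scene',t-[0,0,dz]))
"
```

```text
t 14.0 tcp [ 0.436  -0.2119  0.2161] yaw -6.45 turn [-0.02 -0.13  0.35] shift [ 0.0356 -0.3687  0.1331] F [ 0.2 -0.6 -3.8] op 0.557 ff 25.0
0.67 274 292 178 191 283.3 184.7
0.67 314 331 180 188 322.4 184.0
0.59 315 333 165 180 324.6 173.0
0.45 293 312 189 203 302.6 196.1
0.16 160 292 145 274 223.5 208.9
[322.07243237 174.75775261]
[322.29826126 172.36892629]
[322.67867465 168.34489941]
```

View pics/s5.png

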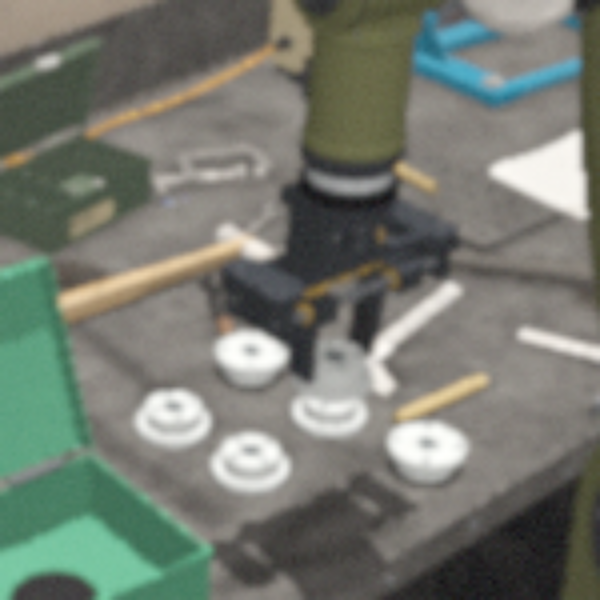

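Call:
play_rows(translation=[[0.005,-0.046,0],[0.005,-0.046,0],[0.005,-0.046,0],[0.005,-0.046,0],[0.005,-0.046,0],[0.005,-0.046,0],[0.004,-0.046,0],[0.004,-0.046,0],[0,0,0],[0,0,0]], delta_rot=[[0,0,0],[0,0,0],[0,0,0],[0,0,0],[0,0,0],[0,0,0],[0,0,0],[0,0,0],[0,0,0],[0,0,0]], grip=[-1,-1,-1,-1,-1,-1,-1,-1,-1,-1])

```text
clock: 15.32
tool_pos: [0.5149, 0.1486, 0.2151]
eef_rot: [0.998, -0.056, 0.0, 0.001]
contact_force: [-0.1, -0.7, -2.5]
opening: 0.557
finger_force: 25.0
```

```bash
python3 -c "
from h import *
to([.5175,.150,.0385],-6.8)
"
```

```text
t 15.3 tcp [0.5149 0.1486 0.2151] yaw -6.44 turn [ 0.14 -0.04  0.36] shift [ 0.0025 -0.0017  0.1316] F [-0.1 -0.7 -2.5] op 0.557 ff 25.0
```

Call:
play_rows(translation=[[0.0025,-0.0015,0.03],[0,0,0.05],[0,0,0.03],[0,0,0.015],[0,0,0.005],[0,0,0]], delta_rot=[[0,0,0.3],[0,0,0],[0,0,0],[0,0,0],[0,0,0],[0,0,0]], grip=[-1,-1,-1,-1,-1,-1])

```text
clock: 16.08
tool_pos: [0.5193, 0.1501, 0.0871]
eef_rot: [0.998, -0.059, 0.002, 0.0]
contact_force: [-0.3, 0.8, -1.5]
opening: 0.557
finger_force: 25.0
```

Call:
play_rows(translation=[[-0.0015,0,0.001],[0,0,0.0005],[0,0,0],[0,0,0],[0,0,0],[0,0,-0.02],[0,0,-0.04],[0,0,-0.05],[0,0,-0.03],[0,0.06,0],[0,0.06,0],[0,0.06,0],[0,0.06,0],[0,0.06,0],[0,0,0]], delta_rot=[[0,0,0],[0,0,0],[0,0,0],[0,0,0],[0,0,0],[0,0,0],[0,0,0],[0,0,0],[0,0,0],[0,0,0],[0,0,0],[0,0,0],[0,0,0],[0,0,0],[0,0,0]], grip=[-1,-1,-1,0.5,0.5,0.5,0.5,0.5,0.5,0.5,0.5,0.5,0.5,0.5,0.5])

```text
clock: 17.95
tool_pos: [0.48, -0.1538, 0.2253]
eef_rot: [0.998, -0.065, 0.002, 0.002]
contact_force: [0.0, 0.1, 0.2]
opening: 0.754
finger_force: 0.0
```

```bash
cat >> h.py <<'E'
def seg(z,cams=("top","scene")):
    "bright round things in and near the case: world centres at height z"
    for n in cams:
        im=r.snapshot(n);hsv=cv2.cvtColor(im,cv2.COLOR_BGR2HSV);g=cv2.inRange(hsv,(0,0,130),(180,45,255))
        g=cv2.morphologyEx(g,cv2.MORPH_CLOSE,np.ones((5,5)))
        for P in(PA,PB):
            u,v=proj(n,np.r_[P,z]);m=np.zeros_like(g);cv2.circle(m,(int(u),int(v)),17,255,-1)
            k,l,st,ce=cv2.connectedComponentsWithStats(g&m)
            for i in range(1,k):
                if st[i][4]>80:
                    c=max(cv2.findContours((l==i).astype(np.uint8),0,1)[0],key=cv2.contourArea);(x,y),ax,_=cv2.fitEllipse(c)
                    w=onz(n,(x,y),z)[:2];d=w-P;print(n,"A" if P is PA else "B",np.round(ax,1),w.round(4),"off case x,y",(d@XC).round(4),(d@YC).round(4))
E
python3 -c "
from h import *
to([.518,-.217,.030],-6.8)
seg(.015)
hubs()
"
```

```text
t 17.9 tcp [ 0.48   -0.1538  0.2253] yaw -7.41 turn [ 0.22 -0.2  -0.61] shift [0.0452 0.0582 0.1503] F [0.  0.1 0.2] op 0.754 ff 0.0
top A [18.8 19.2] [0.5138 0.1516] off case x,y -0.0008 0.0019
scene A [17.7 23. ] [0.5194 0.1504] off case x,y 0.0049 0.0014
hub_up1 scene 0.75 [327.8 188.5] [13.4 17.2] [ 0.4846 -0.3147]
hub_up1 scene 0.7 [219.5 242. ] [15.9 20.8] [0.5224 0.146 ]
hub_up1 scene 0.57 [303.3 195.9] [12.8 16.8] [ 0.5131 -0.2173]
hub_up1 scene 0.54 [282.8 184.6] [15.  17.4] [ 0.6117 -0.2152]
hub_up1 top 0.85 [215.9 198.8] [15.2 16.5] [0.513  0.1533]
hub_up1 top 0.73 [318.9 171. ] [16.5 18.2] [ 0.6101 -0.2161]
hub_up1 top 0.44 [350.1 206. ] [11.  16.4] [ 0.4835 -0.3245]
hub_down1 scene 0.73 [301.9 169.3] [11.6 16.3] [ 0.6354 -0.3421]
hub_down1 top 0.63 [353.2 164.6] [17.  17.9] [ 0.6323 -0.3402]
hub_down1 top 0.61 [355.9 223.2] [15.  18.6] [ 0.4224 -0.3432]
```

One crown-up hub (u4) has been knocked to about (0.484, -0.32). The first hub sits on pad A within about 1.5 mm. Next, the middle hub (u2).

Call:
play_rows(translation=[[0.022,0.029,0.03],[0.023,0.029,0.03],[0,0,0],[0,0,0]], delta_rot=[[0,0,-0.6],[0,0,0],[0,0,0],[0,0,0]], grip=[0.5,0.5,0.5,0.5])

```text
clock: 18.95
tool_pos: [0.5198, -0.2091, 0.1652]
eef_rot: [0.999, -0.053, 0.001, -0.0]
contact_force: [-0.4, -0.2, 0.4]
opening: 0.752
finger_force: 0.0
```

```bash
python3 -c "
from h import *
to([.5175,-.217,.031],-6.8)
hubs(['hub_up1'])
"
```

```text
t 18.9 tcp [ 0.5198 -0.2091  0.1652] yaw -6.11 turn [-0.04 -0.15  0.69] shift [-0.0013  0.0082  0.0892] F [-0.4 -0.2  0.4] op 0.752 ff 0.0
hub_up1 scene 0.76 [219.1 242.3] [14.5 21.7] [0.5222 0.1479]
hub_up1 scene 0.65 [328.  188.6] [12.9 16.3] [ 0.4836 -0.3144]
hub_up1 scene 0.61 [302.5 195.7] [13.4 17.3] [ 0.5158 -0.2162]
hub_up1 scene 0.51 [282.9 184.7] [11.6 14.5] [ 0.611 -0.215]
hub_up1 scene 0.34 [210.6 184.1] [ 57.  118.8] [ 0.7946 -0.0254]
hub_up1 top 0.62 [318.2 169.8] [14.9 17.8] [ 0.6144 -0.2136]
hub_up1 top 0.54 [215.9 199.1] [17.9 18.5] [0.5119 0.153 ]
hub_up1 top 0.38 [318.3 203.2] [5.  9.8] [ 0.4945 -0.2114]
```

Call:
play_rows(translation=[[-0.001,0.008,0.03],[0,0,0.03],[0,0,0.028],[0,0,0],[0,0,0],[0,0,0],[0,0,0],[0,0,0],[0,0,-0.01],[0,0,-0.03],[0,0,-0.05],[0,0,-0.05],[0,0,0],[0,0,0]], delta_rot=[[0,0,0.5],[0,0,0],[0,0,0],[0,0,0],[0,0,0],[0,0,0],[0,0,0],[0,0,0],[0,0,0],[0,0,0],[0,0,0],[0,0,0],[0,0,0],[0,0,0]], grip=[0.5,0.5,0.5,0.5,-1,-1,-1,-1,-1,-1,-1,-1,-1,-1])

```text
clock: 20.9
tool_pos: [0.5174, -0.2176, 0.217]
eef_rot: [0.998, -0.058, 0.001, -0.0]
contact_force: [0.8, 0.2, -2.9]
opening: 0.557
finger_force: 25.0
```

```bash
python3 -c "
from h import *
to([.5003,.027,.0385],-6.8)
"
```

```text
t 20.9 tcp [ 0.5174 -0.2176  0.217 ] yaw -6.65 turn [-0.01 -0.14  0.15] shift [-0.046  -0.2408  0.1335] F [ 0.8  0.2 -2.9] op 0.557 ff 25.0
```

Call:
play_rows(translation=[[-0.009,-0.048,0],[-0.009,-0.048,0],[-0.009,-0.048,0],[-0.009,-0.048,0],[-0.009,-0.048,0],[0,0,0],[0,0,0]], delta_rot=[[0,0,0],[0,0,0],[0,0,0],[0,0,0],[0,0,0],[0,0,0],[0,0,0]], grip=[-1,-1,-1,-1,-1,-1,-1])

```text
clock: 21.78
tool_pos: [0.5004, 0.0252, 0.2159]
eef_rot: [0.998, -0.058, 0.0, 0.001]
contact_force: [-0.2, -1.3, -1.3]
opening: 0.556
finger_force: 25.0
```

```bash
python3 -c "
from h import *
to([.5003,.027,.0405],-6.8)
"
```

```text
t 21.8 tcp [0.5004 0.0252 0.2159] yaw -6.66 turn [ 0.09 -0.06  0.14] shift [-0.0003 -0.0018  0.1304] F [-0.2 -1.3 -1.3] op 0.556 ff 25.0
```

Call:
play_rows(translation=[[-0.0005,-0.0015,0.03],[0,0,0.05],[0,0,0.03],[0,0,0.015],[0,0,0.003],[0,0,0]], delta_rot=[[0,0,0],[0,0,0],[0,0,0],[0,0,0],[0,0,0],[0,0,0]], grip=[-1,-1,-1,-1,-1,-1])

```text
clock: 22.52
tool_pos: [0.5017, 0.0268, 0.0896]
eef_rot: [0.998, -0.058, 0.002, 0.0]
contact_force: [0.9, 0.6, -1.2]
opening: 0.557
finger_force: 25.0
```

Call:
play_rows(translation=[[-0.001,0,0.002],[0,0,0.001],[0,0,0]], delta_rot=[[0,0,0],[0,0,0],[0,0,0]], grip=[-1,-1,-1])

```text
clock: 22.9
tool_pos: [0.5005, 0.0275, 0.0866]
eef_rot: [0.998, -0.058, 0.002, 0.0]
contact_force: [0.2, -0.3, 2.6]
opening: 0.559
finger_force: 25.0
```

Call:
play_rows(translation=[[0,0,0],[0,0,0],[0,0,-0.02],[0,0,-0.04],[0,0,-0.05],[0,0,-0.02],[-0.005,0.053,0],[-0.005,0.053,0],[-0.005,0.053,0],[-0.005,0.053,0],[-0.005,0.053,0],[-0.005,0.053,0],[-0.005,0.053,0],[0,0,0],[0,0,0]], delta_rot=[[0,0,0],[0,0,0],[0,0,0],[0,0,0],[0,0,0],[0,0,0],[0,0,0],[0,0,0],[0,0,0],[0,0,0],[0,0,0],[0,0,0],[0,0,0],[0,0,0],[0,0,0]], grip=[0.5,0.5,0.5,0.5,0.5,0.5,1,1,1,1,1,1,1,1,1])

```text
clock: 24.78
tool_pos: [0.4221, -0.3362, 0.2157]
eef_rot: [0.998, -0.058, 0.002, -0.0]
contact_force: [-0.6, 0.3, 1.0]
opening: 1.001
finger_force: 0.0
```

```bash
python3 -c "
from h import *
to([.422,-.341,.024],-6.8)
seg(.015)
hubs()
im=np.hstack([r.snapshot('scene')[150:270,180:380],r.snapshot('top')[130:250,200:400]])
cv2.imwrite('pics/s6.png',cv2.resize(im,None,fx=2,fy=2))
"
```

```text
t 24.8 tcp [ 0.4221 -0.3362  0.2157] yaw -6.64 turn [-0.06 -0.18  0.16] shift [0.0005 0.0048 0.1467] F [-0.6  0.3  1. ] op 1.001 ff 0.0
top A [18.9 19.2] [0.5138 0.1515] off case x,y -0.0008 0.0018
top B [18.8 19.1] [0.4996 0.0277] off case x,y -0.0002 0.0012
scene A [17.7 22.9] [0.5193 0.1504] off case x,y 0.0048 0.0014
scene B [19.6 24.8] [0.4961 0.0343] off case x,y -0.0044 0.0074
hub_up1 scene 0.83 [252.8 226.9] [15.1 18.8] [0.5071 0.0236]
hub_up1 scene 0.62 [219.  242.3] [15.4 19.8] [0.5225 0.1477]
hub_up1 scene 0.57 [282.7 184.7] [13.2 15.1] [ 0.6118 -0.2147]
hub_up1 scene 0.56 [328.  188.4] [13.1 16.3] [ 0.4843 -0.3153]
hub_up1 top 0.73 [347.8 203.8] [13.2 18.2] [ 0.4917 -0.3166]
hub_up1 top 0.69 [318.7 170.9] [16.6 17.4] [ 0.6104 -0.2153]
hub_up1 top 0.68 [250.8 202.8] [16.9 17.7] [0.4979 0.0289]
hub_up1 top 0.54 [216.1 198.9] [17.7 18.8] [0.5127 0.1524]
hub_up1 top 0.39 [240.2 143.5] [ 4.5 14.9] [0.7124 0.0662]
hub_down1 scene 0.61 [346.6 192.1] [14.  18.7] [ 0.425  -0.3452]
hub_down1 scene 0.55 [302.  169.1] [11.6 16.3] [ 0.6367 -0.3438]
hub_down1 top 0.49 [353.  164.8] [17.7 18.6] [ 0.6317 -0.3395]
```

View pics/s6.png

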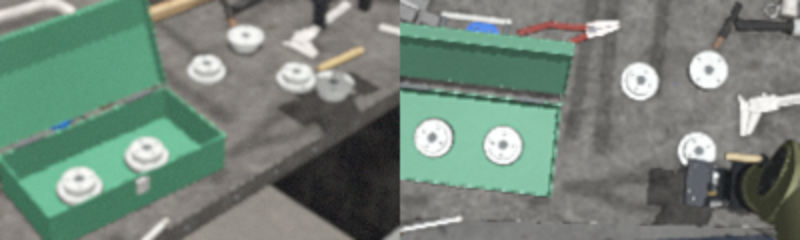

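Both base hubs are on their pads, scene crop (80,185) and (147,153). Now the crown-down hub under the gripper.

Call:
play_rows(translation=[[-0.0005,0.003,0.03],[0,0,0.05],[0,0,0.04],[0,0,0.026],[0,0,0],[0,0,0],[0,0,0],[0,0,0],[0,0,0]], delta_rot=[[0,0,0],[0,0,0],[0,0,0],[0,0,0],[0,0,0],[0,0,0],[0,0,0],[0,0,0],[0,0,0]], grip=[1,1,1,1,1,-1,-1,-1,-1])

```text
clock: 26.5
tool_pos: [0.4223, -0.3402, 0.0711]
eef_rot: [0.998, -0.058, 0.003, 0.001]
contact_force: [-0.7, 0.1, 6.9]
opening: 0.74
finger_force: 25.0
```

```bash
python3 -c "
from h import *
to([.421,-.339,.024],-6.8)
"
```

```text
t 26.5 tcp [ 0.4223 -0.3402  0.0711] yaw -6.65 turn [ 0.05 -0.3   0.15] shift [-0.0015 -0.0011  0.0021] F [-0.7  0.1  6.9] op 0.74 ff 25.0
```

Call:
play_rows(translation=[[0,0,-0.01],[0,0,-0.03],[0,0,-0.05],[0,0,-0.05],[0.035,-0.049,0],[0.035,-0.049,0],[0.018,-0.05,0],[0.018,-0.05,0],[0.018,-0.05,0],[0.018,-0.05,0],[0.006,-0.05,0],[0.003,-0.05,0],[0,-0.05,0],[0,-0.05,0],[0,0,0],[0,0,0]], delta_rot=[[0,0,0],[0,0,0],[0,0,0],[0,0,0],[0,0,0],[0,0,0],[0,0,0],[0,0,0],[0,0,0],[0,0,0],[0,0,0],[0,0,0],[0,0,0],[0,0,0],[0,0,0],[0,0,0]], grip=[-1,-1,-1,-1,-1,-1,-1,-1,-1,-1,-1,-1,-1,-1,-1,-1])

```text
clock: 28.5
tool_pos: [0.6195, 0.1391, 0.2077]
eef_rot: [0.998, -0.059, -0.009, 0.001]
contact_force: [-18.7, 2.7, -0.2]
opening: 0.241
finger_force: 3.2
```

```bash
python3 -c "
from h import *
to([.515,.151,.058],-6.8)
"
```

```text
t 28.5 tcp [0.6195 0.1391 0.2077] yaw -6.71 turn [0.16 1.07 0.09] shift [-0.1052  0.0006  0.1047] F [-18.7   2.7  -0.2] op 0.241 ff 3.2
```

I wrote too much x in those rows, so the hub met the lid. Stop and look.

```bash
python3 -c "
from h import *
im=np.hstack([r.snapshot('scene')[110:270,170:370],r.snapshot('top')[110:270,180:380]])
cv2.imwrite('pics/s7.png',cv2.resize(im,None,fx=2,fy=2))
hubs()
"
```

```text
hub_up1 scene 0.67 [282.7 184.8] [13.7 16.7] [ 0.6112 -0.2144]
hub_up1 scene 0.55 [219.  241.9] [15.  20.3] [0.5238 0.1468]
hub_up1 scene 0.54 [253.3 226.1] [14.2 19.3] [0.5089 0.02  ]
hub_up1 scene 0.46 [327.8 188.7] [13.6 17.6] [ 0.4837 -0.3136]
hub_up1 top 0.72 [319.4 170.6] [16.9 17.4] [ 0.6117 -0.2181]
hub_up1 top 0.55 [346.8 206.1] [18.2 18.7] [ 0.4834 -0.3127]
hub_up1 top 0.55 [250.5 202.5] [17.8 18. ] [0.4988 0.0301]
hub_down1 scene 0.57 [240.4 238.2] [ 4.9 20.6] [0.4924 0.0877]
hub_down1 scene 0.56 [302.8 168.5] [13.4 17. ] [ 0.6371 -0.3487]
hub_down1 top 0.62 [231.8 213.7] [11.9 17. ] [0.4596 0.0967]
hub_down1 top 0.62 [353.5 164.7] [16.7 17.1] [ 0.6321 -0.3412]
```

View pics/s7.png

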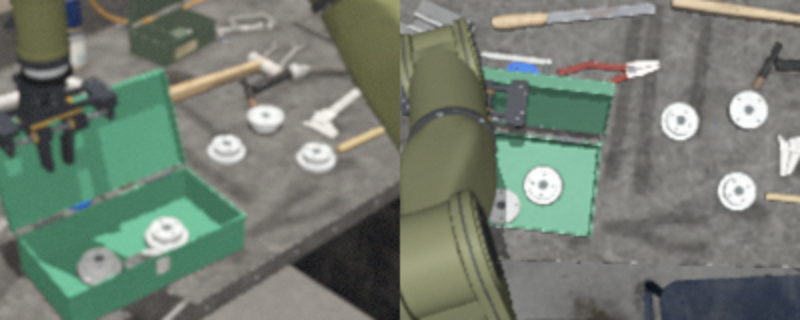

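Call:
play_rows(translation=[[-0.01,0,0],[-0.02,0,0],[-0.03,0,-0.01],[-0.04,0,-0.03],[0,0,-0.05],[0,0.05,0],[0,0.05,0],[0,0.05,0],[0,0.05,0],[0,0.05,0],[0,0.05,0],[0,0.05,0],[0,0,0],[0,0,0]], delta_rot=[[0,0,0],[0,0,0],[0,0,0],[0,0,0],[0,0,0],[0,0,0],[0,0,0],[0,0,0],[0,0,0],[0,0,0],[0,0,0],[0,0,0],[0,0,0],[0,0,0]], grip=[-0.5,-0.5,-0.5,-0.5,-0.5,-0.5,-0.5,-0.5,0.5,0.5,0.5,0.5,0.5,0.5])

```text
clock: 30.75
tool_pos: [0.4889, -0.1984, 0.3006]
eef_rot: [0.998, -0.058, 0.002, -0.0]
contact_force: [-0.5, 0.3, -0.5]
opening: 0.751
finger_force: 0.0
```

```bash
python3 -c "
from h import *
to([.515,.151,.058],-6.8)
a=r.snapshot('scene')[205:270,180:280];b=r.snapshot('top')[165:230,185:285]
cv2.imwrite('pics/s8.png',cv2.resize(np.vstack([a,b]),None,fx=4.5,fy=4.5,interpolation=cv2.INTER_CUBIC))
"
```

```text
t 30.8 tcp [ 0.4889 -0.1984  0.3006] yaw -6.65 turn [-0.02 -0.26  0.15] shift [-0.0154 -0.35    0.1976] F [-0.5  0.3 -0.5] op 0.751 ff 0.0
```

View pics/s8.png

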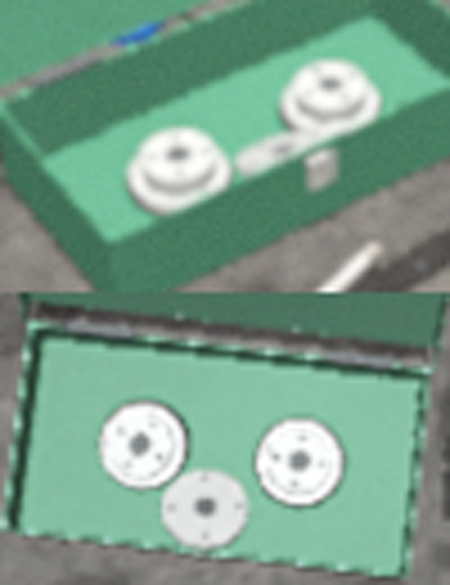

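```bash
python3 - <<'E'
from h import *
np.set_printoptions(precision=4,suppress=True)
res={}
for n in("scene","top"):
    im=r.snapshot(n);hsv=cv2.cvtColor(im,cv2.COLOR_BGR2HSV);g=cv2.inRange(hsv,(0,0,120),(180,50,255))
    g0={"scene":(230,225,258,248),"top":(219,200,243,224)}[n];m=np.zeros_like(g);m[g0[1]:g0[3],g0[0]:g0[2]]=255
    res[n]=(im,g&m)
    for d in r.silhouettes(n,"hub_down1"):
        v,u=np.nonzero(d["pixels"]);print(n,round(d["confidence"],2),u.min(),u.max(),v.min(),v.max(),u.size)
        c=max(cv2.findContours(d["pixels"].astype(np.uint8),0,1)[0],key=cv2.contourArea);print(cv2.fitEllipse(c))
t=np.linspace(0,2*np.pi,60)
c=onz("top",(230.5,213),.030);d=c[:2]-CC;print("centre",c,"case",d@XC,d@YC,"dist to A",np.linalg.norm(c[:2]-PA))
out=[]
for n in("scene","top"):
    im=cv2.resize(res[n][0],None,fx=8,fy=8,interpolation=cv2.INTER_CUBIC)
    for z in(.030,.021):
        P=np.array([proj(n,[c[0]+.033*np.cos(a),c[1]+.033*np.sin(a),z]) for a in t]);cv2.polylines(im,[((P+.5)*8).astype(int)],1,(0,0,255),1)
    o={"scene":(212,212),"top":(205,188)}[n];out.append(im[o[1]*8:o[1]*8+320,o[0]*8:o[0]*8+400])
cv2.imwrite("pics/s9.png",np.hstack(out))
E
```

```text
scene 0.63 294 311 163 175 180
((302.5, 168.9073944091797), (12.33802604675293, 16.689136505126953), 93.1169662475586)
scene 0.42 160 263 145 226 4946
((210.3224334716797, 183.9857635498047), (57.3316535949707, 118.81041717529297), 68.12194061279297)
top 0.75 221 239 205 222 275
((229.8916473388672, 213.23707580566406), (17.272354125976562, 18.430410385131836), 103.45899963378906)
top 0.6 345 362 156 173 251
((353.61224365234375, 164.84007263183594), (16.733619689941406, 17.335205078125), 132.60987854003906)
top 0.2 185 285 137 227 6017
((235.3483428955078, 199.41021728515625), (51.36732864379883, 106.89024353027344), 96.4701156616211)
centre [0.4616 0.0999 0.03  ] case -0.046437189897129194 0.0064088486160111015 dist to A 0.07243472038835802
```

View pics/s9.png

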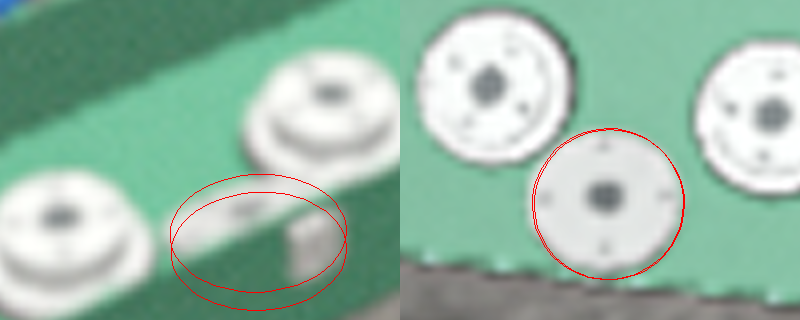

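```bash
python3 - <<'E'
from h import *
np.set_printoptions(precision=4,suppress=True)
S=lambda u,v:np.array([212+u/8-.5,212+v/8-.5]);T=lambda u,v:np.array([205+(u-400)/8-.5,188+v/8-.5])
print("hole",tri(S(245,210),T(606,197)))
print("A hole",tri(S(60,217),T(488,86)),"B hole",tri(S(331,93),T(773,115)))
c=onz("top",T(606,197),.03);print(c, proj("scene",c)); print([ (z,(proj("scene",onz("top",T(606,197),z))-[211.5,211.5])*8) for z in (.03,.035,.04,.045)])
E
```

```text
hole (array([0.4653, 0.101 , 0.0391]), np.float64(0.0026806581237521685))
A hole (array([0.5137, 0.1523, 0.035 ]), np.float64(0.0008505623984884856)) B hole (array([0.5003, 0.0279, 0.0337]), np.float64(0.0014079875375356298))
[0.4647 0.1007 0.03  ] [242.8848 240.1246]
[(0.03, array([251.0782, 228.9969])), (0.035, array([251.6864, 218.6925])), (0.04, array([252.2974, 208.3411])), (0.045, array([252.9111, 197.9424]))]
```

The dropped hub is still crown-down, wedged at a small tilt between the front wall and stack A (top px (230,213)). Its hole stands about 6 mm too high. I press its near edge down gently with closed fingers.

Call:
play_rows(translation=[[-0.013,-0.049,0],[-0.013,-0.049,0],[-0.013,-0.049,0],[-0.013,-0.049,0],[-0.013,-0.049,0],[-0.0135,-0.0485,0],[0,0,0.04],[0,0,0.05],[0,0,0.04],[0,0,0.02],[0,0,0],[0,0,0]], delta_rot=[[0,0,0],[0,0,0],[0,0,0],[0,0,0],[0,0,0],[0,0,0],[0,0,0],[0,0,0],[0,0,0],[0,0,0],[0,0,0],[0,0,0]], grip=[-1,-1,-1,-1,-1,-1,-1,-1,-1,-1,-1,-1], squeeze=10)

```text
clock: 32.55
tool_pos: [0.4457, 0.1021, 0.1505]
eef_rot: [0.998, -0.058, 0.002, -0.0]
contact_force: [0.3, 0.4, -0.3]
opening: 0.005
finger_force: 0.0
```

```bash
python3 -c "
from h import *
to([.4456,.1024,.030],-6.8,.064)
"
```

```text
t 32.5 tcp [0.4457 0.1021 0.1505] yaw -6.63 turn [-0.03 -0.26  0.17] shift [-0.0001 -0.0003  0.0565] F [ 0.3  0.4 -0.3] op 0.005 ff 0.0
```

Call:
play_rows(translation=[[0,0,0.02],[0,0,0.018],[0,0,0.004],[0,0,0.003],[0,0,0]], delta_rot=[[0,0,0],[0,0,0],[0,0,0],[0,0,0],[0,0,0]], grip=[-1,-1,-1,-1,-1])

```text
clock: 33.17
tool_pos: [0.4458, 0.1019, 0.1054]
eef_rot: [0.998, -0.058, 0.002, -0.0]
contact_force: [0.0, 1.0, 0.4]
opening: 0.006
finger_force: 0.0
```

Call:
play_rows(translation=[[0,0,0.003],[0,0,0.002],[0,0,0.002],[0,0,0]], delta_rot=[[0,0,0],[0,0,0],[0,0,0],[0,0,0]], grip=[-1,-1,-1,-1])

```text
clock: 33.67
tool_pos: [0.4454, 0.1018, 0.0976]
eef_rot: [0.998, -0.058, 0.002, 0.0]
contact_force: [-0.5, 0.0, -0.4]
opening: 0.006
finger_force: 0.0
```

Call:
play_rows(translation=[[0,0,0.002],[0,0,0.002],[0,0,0]], delta_rot=[[0,0,0],[0,0,0],[0,0,0]], grip=[-1,-1,-1])

```text
clock: 34.05
tool_pos: [0.4457, 0.1018, 0.0945]
eef_rot: [0.998, -0.058, 0.001, 0.0]
contact_force: [-0.7, 0.3, 5.1]
opening: 0.005
finger_force: 2.8
```

Contact came at flange top z about 0.031, so the hub is lying flat. The dark spot I had taken for its centre was a small bolt hole. I grip it across the flange along the case's y.

Call:
play_rows(translation=[[0,0,-0.015],[0,0,-0.03],[0.018,-0.001,0],[0,0,0],[0,0,0],[0,0,0],[0,0,0]], delta_rot=[[0,0,0],[0,0,0],[0,0,0],[0,0,0],[0,0,0],[0,0,0],[0,0,0]], grip=[-1,0.88,0.88,0.88,0.88,0.88,0.88])

```text
clock: 34.92
tool_pos: [0.4632, 0.1008, 0.1389]
eef_rot: [0.998, -0.058, 0.001, 0.0]
contact_force: [-0.2, 0.3, 0.4]
opening: 0.664
finger_force: 0.0
```

```bash
python3 -c "
from h import *
to([.464,.1005,.019],-6.8,.064)
"
```

```text
t 34.9 tcp [0.4632 0.1008 0.1389] yaw -6.64 turn [ 0.04 -0.1   0.16] shift [0.0008 0.0002 0.0559] F [-0.2  0.3  0.4] op 0.664 ff 0.0
```

Call:
play_rows(translation=[[0.0005,0,0],[0,0,0],[0,0,0],[0,0,0.02],[0,0,0.02],[0,0,0.015],[0,0,0],[0,0,0],[0,0,0],[0,0,0]], delta_rot=[[0,0,0],[0,0,0],[0,0,0],[0,0,0],[0,0,0],[0,0,0],[0,0,0],[0,0,0],[0,0,0],[0,0,0]], grip=[0.88,0.88,0.88,0.88,0.88,0.88,0.88,-1,-1,-1], squeeze=25)

```text
clock: 36.17
tool_pos: [0.4647, 0.1007, 0.0847]
eef_rot: [0.998, -0.058, 0.002, 0.0]
contact_force: [-0.2, 0.2, 2.3]
opening: 0.738
finger_force: 25.0
```

Call:
play_rows(translation=[[0,0,-0.01],[0,0,-0.03],[0,0,-0.04],[0,0,-0.02],[0.022,-0.028,0],[0.022,-0.028,0],[0,0,0],[0,0,0]], delta_rot=[[0,0,0],[0,0,0],[0,0,0],[0,0,0],[0,0,0],[0,0,0],[0,0,0],[0,0,0]], grip=[-1,-1,-1,-1,-1,-1,-1,-1])

```text
clock: 37.17
tool_pos: [0.5132, 0.1506, 0.1843]
eef_rot: [0.998, -0.058, 0.0, 0.001]
contact_force: [-0.9, 0.0, -1.6]
opening: 0.741
finger_force: 25.0
```

```bash
python3 -c "
from h import *
to([.5152,.151,.032],-6.8,.0787)
"
```

```text
t 37.2 tcp [0.5132 0.1506 0.1843] yaw -6.66 turn [ 0.09 -0.06  0.14] shift [ 0.002  -0.0007  0.0736] F [-0.9  0.  -1.6] op 0.741 ff 25.0
```

Call:
play_rows(translation=[[0.001,-0.0005,0.025],[0,0,0.025],[0,0,0.015],[0,0,0.005],[0,0,0.002],[0,0,0],[0,0,0]], delta_rot=[[0,0,0],[0,0,0],[0,0,0],[0,0,0],[0,0,0],[0,0,0],[0,0,0]], grip=[-1,-1,-1,-1,-1,-1,-1])

```text
clock: 38.05
tool_pos: [0.5159, 0.1517, 0.1128]
eef_rot: [0.998, -0.058, 0.002, 0.0]
contact_force: [0.4, 0.5, -2.6]
opening: 0.741
finger_force: 25.0
```

Call:
play_rows(translation=[[-0.0007,0.0005,0.001],[0,0,0.001],[0,0,0]], delta_rot=[[0,0,0],[0,0,0],[0,0,0]], grip=[-1,-1,-1])

```text
clock: 38.42
tool_pos: [0.5149, 0.1511, 0.1108]
eef_rot: [0.998, -0.058, 0.002, 0.0]
contact_force: [-0.9, -0.2, 4.8]
opening: 0.738
finger_force: 25.0
```

Call:
play_rows(translation=[[0,0,0],[0,0,0],[0,0,-0.02],[0,0,-0.04],[0,0,-0.04],[0,0.05,0],[0,0.05,0],[0,0.05,0],[0,0.05,0],[0,0.05,0],[0.035,0.045,0],[0.035,0.045,0],[0.035,0.045,0],[0.035,0.045,0],[0.0345,0.0447,0],[0,0,0],[0,0,0]], delta_rot=[[0,0,0],[0,0,0],[0,0,0],[0,0,0],[0,0,0],[0,0,0],[0,0,0],[0,0,0],[0,0,0],[0,0,0],[0,0,0],[0,0,0],[0,0,0],[0,0,0],[0,0,0],[0,0,0],[0,0,0]], grip=[0.88,0.88,0.88,0.88,0.88,1,1,1,1,1,1,1,1,1,1,1,1])

```text
clock: 40.55
tool_pos: [0.6324, -0.3395, 0.2101]
eef_rot: [0.998, -0.058, 0.001, -0.001]
contact_force: [0.2, -0.2, -0.4]
opening: 1.002
finger_force: 0.0
```

```bash
python3 -c "
from h import *
to([.632,-.341,.024],-6.8)
seg(.052,['top'])
hubs()
"
```

```text
t 40.5 tcp [ 0.6324 -0.3395  0.2101] yaw -6.63 turn [-0.07 -0.07  0.17] shift [-0.0002  0.0016  0.1411] F [ 0.2 -0.2 -0.4] op 1.002 ff 0.0
top A [19.4 20.3] [0.5137 0.1499] off case x,y -0.0007 0.0003
top B [18.8 19.1] [0.4975 0.0269] off case x,y -0.0022 0.0002
hub_up1 scene 0.81 [252.7 226.8] [15.4 19.6] [0.5076 0.0238]
hub_up1 scene 0.69 [327.6 188.2] [12.6 17.6] [ 0.4862 -0.3155]
hub_up1 scene 0.46 [219.  245.2] [ 9.9 21.5] [0.5121 0.1561]
hub_up1 top 0.82 [347.1 205.3] [16.1 16.3] [ 0.4861 -0.3137]
hub_up1 top 0.76 [318.4 170.4] [16.6 17.2] [ 0.6124 -0.2144]
hub_up1 top 0.69 [250.6 202.4] [17.1 17.7] [0.4993 0.0297]
hub_up1 top 0.44 [241.9 144. ] [ 4.7 15.1] [0.7106 0.06  ]
hub_down1 scene 0.76 [218.3 234.5] [17.4 22.3] [0.5527 0.1269]
hub_down1 scene 0.71 [302.4 168.9] [12.5 16.7] [ 0.6361 -0.3458]
hub_down1 top 0.81 [215.  197.9] [17.6 18.2] [0.5162 0.1565]
hub_down1 top 0.54 [353.4 168. ] [11.5 19.2] [ 0.6202 -0.3406]
```

Call:
play_rows(translation=[[0,0.0015,0.03],[0,0,0.05],[0,0,0.04],[0,0,0.019],[0,0,0],[0,0,0],[0,0,0],[0,0,0],[0,0,0]], delta_rot=[[0,0,0],[0,0,0],[0,0,0],[0,0,0],[0,0,0],[0,0,0],[0,0,0],[0,0,0],[0,0,0]], grip=[1,1,1,1,1,-1,-1,-1,-1])

```text
clock: 42.12
tool_pos: [0.6341, -0.3422, 0.0736]
eef_rot: [0.998, -0.058, 0.003, 0.001]
contact_force: [-1.3, 0.8, 5.8]
opening: 0.741
finger_force: 25.0
```

Call:
play_rows(translation=[[0,0,-0.01],[0,0,-0.03],[0,0,-0.05],[0,0,-0.05],[-0.035,-0.03,0],[-0.035,-0.03,0],[-0.035,-0.03,0],[-0.035,-0.03,0],[-0.036,-0.03,0],[0,-0.05,0],[0,-0.05,0],[0,-0.05,0],[0,-0.05,0],[0,0,0],[0,0,0]], delta_rot=[[0,0,0],[0,0,0],[0,0,0],[0,0,0],[0,0,0],[0,0,0],[0,0,0],[0,0,0],[0,0,0],[0,0,0],[0,0,0],[0,0,0],[0,0,0],[0,0,0],[0,0,0]], grip=[-1,-1,-1,-1,-1,-1,-1,-1,-1,-1,-1,-1,-1,-1,-1])

```text
clock: 44.0
tool_pos: [0.4983, 0.0254, 0.2115]
eef_rot: [0.998, -0.058, 0.001, 0.001]
contact_force: [-0.3, 0.2, -1.0]
opening: 0.739
finger_force: 25.0
```

```bash
python3 -c "
from h import *
to([.501,.0272,.032],-6.8,.0736)
"
```

```text
t 44.0 tcp [0.4983 0.0254 0.2115] yaw -6.66 turn [ 0.07 -0.17  0.13] shift [ 0.0025 -0.0021  0.1059] F [-0.3  0.2 -1. ] op 0.739 ff 25.0
```

Call:
play_rows(translation=[[0.0015,-0.0015,0.03],[0,0,0.04],[0,0,0.025],[0,0,0.007],[0,0,0.002],[0,0,0],[0,0,0]], delta_rot=[[0,0,0],[0,0,0],[0,0,0],[0,0,0],[0,0,0],[0,0,0],[0,0,0]], grip=[-1,-1,-1,-1,-1,-1,-1])

```text
clock: 44.88
tool_pos: [0.5009, 0.0272, 0.1082]
eef_rot: [0.998, -0.058, 0.002, 0.0]
contact_force: [-0.3, -0.8, -0.6]
opening: 0.742
finger_force: 25.0
```

Call:
play_rows(translation=[[0,0,0.0015],[0,0,0.0015],[0,0,0]], delta_rot=[[0,0,0],[0,0,0],[0,0,0]], grip=[-1,-1,-1])

```text
clock: 45.25
tool_pos: [0.5006, 0.0274, 0.1055]
eef_rot: [0.998, -0.058, 0.002, 0.0]
contact_force: [0.0, -0.3, 10.5]
opening: 0.738
finger_force: 25.0
```

Call:
play_rows(translation=[[0,0,0],[0,0,0],[0,0,-0.02],[0,0,-0.04],[0,0,-0.04],[0,0.057,0],[0,0.057,0],[0,0.057,0],[0,0.057,0],[0.046,0,0],[0.046,0,0],[0.047,0,0],[0,0,0],[0,0,0]], delta_rot=[[0,0,0],[0,0,0],[0,0,0],[0,0,0],[0,0,0],[0,0,0],[0,0,0],[0,0,0],[0,0,0],[0,0,0],[0,0,0],[0,0,0],[0,0,0],[0,0,0]], grip=[0.88,0.88,0.88,0.88,0.88,0.5,0.5,0.5,0.5,0.5,0.5,0.5,0.5,0.5])

```text
clock: 47.0
tool_pos: [0.6104, -0.2151, 0.204]
eef_rot: [0.998, -0.058, 0.0, 0.0]
contact_force: [-0.4, -1.0, -0.2]
opening: 0.748
finger_force: 0.0
```

```bash
python3 -c "
from h import *
to([.612,-.2155,.031],-6.8)
seg(.052,['top'])
hubs(['hub_up1'])
"
```

```text
t 47.0 tcp [ 0.6104 -0.2151  0.204 ] yaw -6.66 turn [ 0.02 -0.    0.14] shift [0.0017 0.0002 0.128 ] F [-0.4 -1.  -0.2] op 0.748 ff 0.0
top A [19.4 20.3] [0.5137 0.1499] off case x,y -0.0007 0.0003
top B [19.3 19.4] [0.4971 0.0281] off case x,y -0.0027 0.0013
hub_up1 scene 0.62 [328.1 188.6] [13.5 18. ] [ 0.4832 -0.3147]
hub_up1 scene 0.57 [218.5 244.9] [10.5 21.5] [0.5143 0.1563]
hub_up1 scene 0.54 [282.7 184.7] [13.5 17.3] [ 0.6114 -0.2148]
hub_up1 scene 0.49 [251.4 229.9] [ 9.1 18. ] [0.4992 0.0366]
```

Call:
play_rows(translation=[[0.001,0,0.03],[0,0,0.05],[0,0,0.03],[0,0,0.016],[0,0,0],[0,0,0],[0,0,0],[0,0,0],[0,0,0]], delta_rot=[[0,0,0],[0,0,0],[0,0,0],[0,0,0],[0,0,0],[0,0,0],[0,0,0],[0,0,0],[0,0,0]], grip=[0.5,0.5,0.5,0.5,0.5,-1,-1,-1,-1])

```text
clock: 48.38
tool_pos: [0.614, -0.216, 0.0803]
eef_rot: [0.998, -0.058, 0.003, 0.001]
contact_force: [-0.2, -0.9, 5.7]
opening: 0.557
finger_force: 25.0
```

Call:
play_rows(translation=[[0,0,-0.01],[0,0,-0.03],[0,0,-0.05],[0,0,-0.05],[-0.047,0,0],[-0.047,0,0],[-0.047,0,0],[0,-0.05,0],[0,-0.05,0],[0,-0.05,0],[0,-0.05,0],[0,-0.05,0],[0,-0.05,0],[0,-0.05,0],[0,0,0],[0,0,0]], delta_rot=[[0,0,0],[0,0,0],[0,0,0],[0,0,0],[0,0,0],[0,0,0],[0,0,0],[0,0,0],[0,0,0],[0,0,0],[0,0,0],[0,0,0],[0,0,0],[0,0,0],[0,0,0],[0,0,0]], grip=[-1,-1,-1,-1,-1,-1,-1,-1,-1,-1,-1,-1,-1,-1,-1,-1])

```text
clock: 50.38
tool_pos: [0.5127, 0.1482, 0.2184]
eef_rot: [0.998, -0.058, 0.001, 0.001]
contact_force: [0.5, -1.0, -2.4]
opening: 0.558
finger_force: 25.0
```

```bash
python3 -c "
from h import *
to([.516,.1505,.056],-6.8,.0803)
"
```

```text
t 50.4 tcp [0.5127 0.1482 0.2184] yaw -6.64 turn [ 0.07 -0.13  0.16] shift [ 0.003  -0.0026  0.0821] F [ 0.5 -1.  -2.4] op 0.558 ff 25.0
```

Call:
play_rows(translation=[[0.0022,-0.002,0.03],[0,0,0.03],[0,0,0.014],[0,0,0.005],[0,0,0.001],[0,0,0],[0,0,0]], delta_rot=[[0,0,0],[0,0,0],[0,0,0],[0,0,0],[0,0,0],[0,0,0],[0,0,0]], grip=[-1,-1,-1,-1,-1,-1,-1])

```text
clock: 51.25
tool_pos: [0.5162, 0.1505, 0.1389]
eef_rot: [0.998, -0.058, 0.002, -0.0]
contact_force: [-0.1, -0.4, -1.6]
opening: 0.554
finger_force: 25.0
```

Call:
play_rows(translation=[[0,0,0.0015],[0,0,0.001],[0,0,0]], delta_rot=[[0,0,0],[0,0,0],[0,0,0]], grip=[-1,-1,-1])

```text
clock: 51.62
tool_pos: [0.5159, 0.1505, 0.1362]
eef_rot: [0.998, -0.058, 0.002, 0.0]
contact_force: [-1.9, -0.4, 4.2]
opening: 0.558
finger_force: 25.0
```

Call:
play_rows(translation=[[0,0,0],[0,0,0],[0,0,-0.02],[0,0,-0.04],[0,0,-0.02],[0.0026,0.0515,0],[0.0026,0.0515,0],[0.0026,0.0515,0],[0.0026,0.0515,0],[0.0026,0.0515,0],[0.0026,0.0515,0],[0.0026,0.0515,0],[0.0026,0.0515,0],[0.0026,0.0515,0],[0,0,0],[0,0,0]], delta_rot=[[0,0,0],[0,0,0],[0,0,0],[0,0,0],[0,0,0],[0,0,0],[0,0,0],[0,0,0],[0,0,0],[0,0,0],[0,0,0],[0,0,0],[0,0,0],[0,0,0],[0,0,0],[0,0,0]], grip=[0.5,0.5,0.5,0.5,0.5,0.5,0.5,0.5,0.5,0.5,0.5,0.5,0.5,0.5,0.5,0.5])

```text
clock: 53.62
tool_pos: [0.4852, -0.3119, 0.2157]
eef_rot: [0.998, -0.058, 0.001, -0.0]
contact_force: [0.1, 0.6, 0.2]
opening: 0.751
finger_force: 0.0
```

```bash
python3 -c "
from h import *
to([.485,-.314,.030],-6.8)
seg(.063,['top'])
hubs(['hub_up1'])
im=r.snapshot('scene')[165:225,290:370]
cv2.imwrite('pics/s10.png',np.vstack([cv2.resize(im,(560,420)),cv2.resize(r.snapshot('top')[185:210,310:390],(560,175))]))
"
```

```text
t 53.6 tcp [ 0.4852 -0.3119  0.2157] yaw -6.64 turn [-0.05 -0.14  0.16] shift [1.000e-04 2.100e-03 1.407e-01] F [0.1 0.6 0.2] op 0.751 ff 0.0
top A [19.6 20.8] [0.5136 0.1493] off case x,y -0.0007 -0.0004
top B [19.3 19.4] [0.4965 0.0278] off case x,y -0.0033 0.001
hub_up1 scene 0.53 [327.9 188.5] [13.5 17.3] [ 0.4842 -0.3145]
hub_up1 scene 0.52 [218.5 230.7] [16.9 21. ] [0.5666 0.1156]
hub_up1 top 0.79 [214.4 197.7] [18.2 19.5] [0.5171 0.1585]
```

View pics/s10.png

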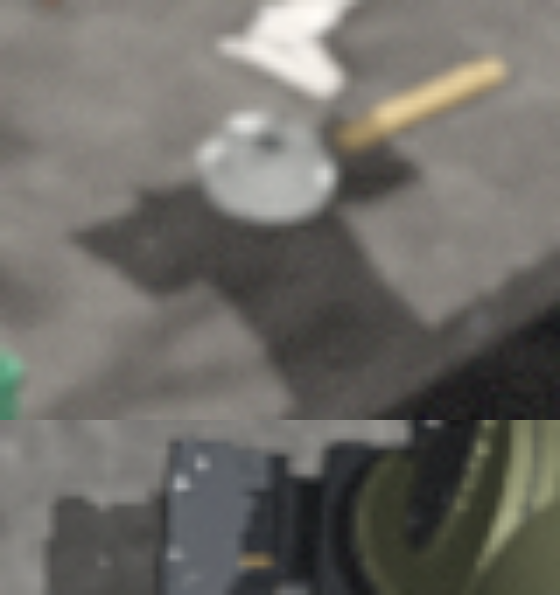

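u4 is crown-up at crop (265,165), and the brass rod's end at (345,135) is close. So I use a narrower opening and keep the tips above rod height.

Call:
play_rows(translation=[[0,0.002,0.03],[0,0,0.05],[0,0,0.035],[0,0,0.015],[0,0,0.008],[0,0,0],[0,0,0],[0,0,0],[0,0,0],[0,0,0]], delta_rot=[[0,0,0],[0,0,0],[0,0,0],[0,0,0],[0,0,0],[0,0,0],[0,0,0],[0,0,0],[0,0,0],[0,0,0]], grip=[0.38,0.38,0.38,0.38,0.38,0.38,-1,-1,-1,-1])

```text
clock: 55.22
tool_pos: [0.4859, -0.3153, 0.0791]
eef_rot: [0.998, -0.058, 0.002, 0.001]
contact_force: [-0.0, -0.4, 6.7]
opening: 0.557
finger_force: 25.0
```

Call:
play_rows(translation=[[0,0,-0.01],[0,0,-0.03],[0,0,-0.05],[0,0,-0.05],[-0.0036,-0.0487,0],[-0.0036,-0.0487,0],[-0.0036,-0.0487,0],[-0.0036,-0.0487,0],[-0.0036,-0.0487,0],[-0.0036,-0.0487,0],[-0.0036,-0.0487,0],[0,0,0],[0,0,0]], delta_rot=[[0,0,0],[0,0,0],[0,0,0],[0,0,0],[0,0,0],[0,0,0],[0,0,0],[0,0,0],[0,0,0],[0,0,0],[0,0,0],[0,0,0],[0,0,0]], grip=[-1,-1,-1,-1,-1,-1,-1,-1,-1,-1,-1,-1,-1])

```text
clock: 56.85
tool_pos: [0.499, 0.0266, 0.2179]
eef_rot: [0.998, -0.058, 0.001, 0.001]
contact_force: [-0.6, -0.7, -0.9]
opening: 0.56
finger_force: 25.0
```

```bash
python3 -c "
from h import *
to([.4997,.0275,.056],-6.8,.0791)
"
```

```text
t 56.9 tcp [0.499  0.0266 0.2179] yaw -6.64 turn [ 0.05 -0.13  0.16] shift [ 0.0006 -0.001   0.0828] F [-0.6 -0.7 -0.9] op 0.56 ff 25.0
```

Call:
play_rows(translation=[[0,-0.0005,0.03],[0,0,0.03],[0,0,0.015],[0,0,0.005],[0,0,0.001],[0,0,0.001],[0,0,0],[0,0,0]], delta_rot=[[0,0,0],[0,0,0],[0,0,0],[0,0,0],[0,0,0],[0,0,0],[0,0,0],[0,0,0]], grip=[-1,-1,-1,-1,-1,-1,-1,-1])

```text
clock: 57.85
tool_pos: [0.4999, 0.0274, 0.1362]
eef_rot: [0.998, -0.058, 0.002, 0.0]
contact_force: [-0.1, 0.6, -1.8]
opening: 0.557
finger_force: 25.0
```

Call:
play_rows(translation=[[0,0,0.0015],[0,0,0],[0,0,0]], delta_rot=[[0,0,0],[0,0,0],[0,0,0]], grip=[-1,-1,-1])

```text
clock: 58.22
tool_pos: [0.4999, 0.0274, 0.135]
eef_rot: [0.998, -0.058, 0.002, 0.0]
contact_force: [-1.7, 0.5, 6.6]
opening: 0.559
finger_force: 25.0
```

Call:
play_rows(translation=[[0,0,0],[0,0,0],[0,0,-0.02],[0,0,-0.04],[0,0,-0.06],[0,0,-0.06],[0,0.05,0],[0,0.05,0],[0,0.05,0],[0,0.05,0],[0,0.05,0],[0,0,0],[0,0,0]], delta_rot=[[0,0,0],[0,0,0],[0,0,0],[0,0,0],[0,0,0],[0,0,0],[0,0,0],[0,0,0],[0,0,0],[0,0,0],[0,0,0],[0,0,0],[0,0,0]], grip=[0.5,0.5,0.5,0.5,0.5,0.5,0.5,0.5,0.5,0,-0.5,-0.5,-0.5])

```text
clock: 59.85
tool_pos: [0.4702, -0.2202, 0.3142]
eef_rot: [0.998, -0.058, 0.001, -0.0]
contact_force: [0.5, 0.4, 0.9]
opening: 0.322
finger_force: 0.0
```

```bash
python3 - <<'E'
from h import *
np.set_printoptions(precision=4,suppress=True)
to(bar(1.95),83.2)
seg(.063,['top'])
a=r.snapshot('scene')[140:265,175:305];b=r.snapshot('top')[130:230,180:300]
k=3
cv2.imwrite('pics/s11.png',np.hstack([cv2.resize(a,(390,375),interpolation=2),cv2.resize(b,(400,333),interpolation=2)[:333] if 0 else cv2.resize(b,(400,375),interpolation=2)]))
for q in [1.85,1.9,1.95]:
  print(bar(q),proj('top',bar(q)),proj('scene',bar(q)))
E
```

```text
t 59.9 tcp [ 0.4702 -0.2202  0.3142] yaw -6.64 turn [  0.08  -0.14 -89.84] shift [0.3104 0.1867 0.093 ] F [0.5 0.4 0.9] op 0.322 ff 0.0
top A [19.5 20.7] [0.5135 0.1495] off case x,y -0.0008 -0.0002
top B [19.6 20.4] [0.4987 0.0274] off case x,y -0.0011 0.0008
[0.6811 0.0672 0.1863] [237.1226 141.8084] [204.5323 164.067 ]
[0.6868 0.0666 0.1814] [237.4251 140.3483] [203.7573 164.6364]
[0.6923 0.0659 0.1762] [237.7208 138.9984] [203.0375 165.3101]
```

View pics/s11.png

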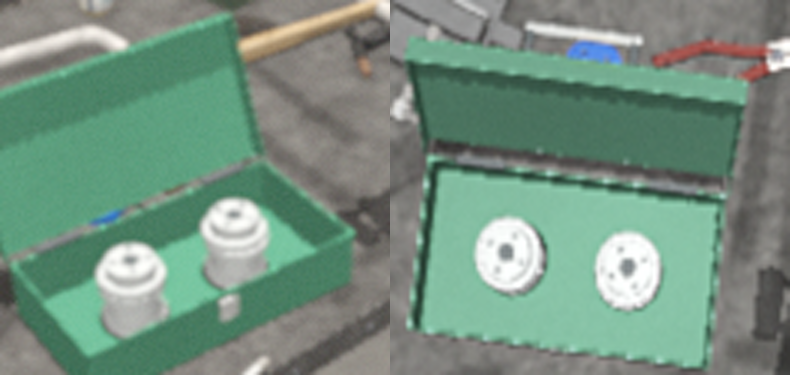

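Both stacks stand straight, at scene crop (130,290) and (235,240); the top view shows them within about 1 mm of the pads. Now I turn for the bar.

Call:
play_rows(translation=[[0,0,-0.01],[0,0,-0.01],[0,0,-0.01],[0,0,0],[0,0,0],[0,0,0],[0,0,0],[0,0,0],[0,0,0],[0.044,0.027,0],[0.044,0.027,0],[0.044,0.027,0],[0.044,0.027,0],[0.044,0.027,0],[0.044,0.027,0],[0.044,0.027,0],[0,0,0],[0,0,0],[0,0,0],[0,0,0]], delta_rot=[[0,0,-10],[0,0,-10],[0,0,-10],[0,0,-10],[0,0,-10],[0,0,-10],[0,0,-10],[0,0,-10],[0,0,-9.8],[0,0,0],[0,0,0],[0,0,0],[0,0,0],[0,0,0],[0,0,0],[0,0,0],[6,0,0],[6,0,0],[0,0,0],[0,0,0]], grip=[-0.4,-0.4,-0.4,-0.4,-0.4,-0.4,-0.4,-0.4,-0.4,-0.4,-0.4,-0.4,-0.4,-0.4,-0.4,-0.4,-0.4,-0.4,-0.4,-0.4])

```text
clock: 62.5
tool_pos: [0.6942, 0.0633, 0.3448]
eef_rot: [0.744, 0.661, -0.068, -0.077]
contact_force: [0.7, -0.3, 0.2]
opening: 0.301
finger_force: 0.0
```

```bash
cat >> h.py <<'E'
def tl(a,dep=.055,off=0.):
    "tool-frame shift to put the bar at lid angle a dep ahead of the TCP, tool centre off along tool y; uses present orientation"
    s=r.get_state();Q=R.from_quat(s["eef_rot"]);M=Q.as_matrix();h=H+.0015*XC
    b=bar(a)+np.r_[.0015*XC,0];t=b-dep*M[:,2]+off*M[:,1]
    print("t",round(s["clock"],1),"tcp",s["tool_pos"].round(4),"shift",Q.inv().apply(t-s["tool_pos"]).round(4),"z axis in case x,y,z",(M[:2,2]@XC).round(3),(M[:2,2]@YC).round(3),M[2,2].round(3),"x axis",(M[:2,0]@XC).round(3),"op",s["opening"])
E
python3 -c "
from h import *
tl(1.95,off=.003)"
```

```text
t 62.5 tcp [0.6942 0.0633 0.3448] shift [0.0024 0.0367 0.1102] z axis in case x,y,z -0.204 -0.0 -0.979 x axis -0.0 op 0.300635687460274
```

Call:
play_rows(translation=[[0.0024,0.0365,0],[0,0,0],[0,0,0.03],[0,0,0.025],[0,0,0],[0,0,0]], delta_rot=[[0,0,0],[0,0,0],[0,0,0],[0,0,0],[0,0,0],[0,0,0]], grip=[-0.4,-0.4,-0.4,-0.4,-0.4,-0.4])

```text
clock: 63.25
tool_pos: [0.7194, 0.0621, 0.2854]
eef_rot: [0.744, 0.66, -0.067, -0.076]
contact_force: [0.3, -0.4, 1.1]
opening: 0.298
finger_force: 0.0
```

```bash
python3 -c "
from h import *
tl(1.95,off=.003)
a=r.snapshot('scene')[110:200,160:260];b=r.snapshot('top')[110:200,190:290]
cv2.imwrite('pics/s12.png',np.hstack([cv2.resize(a,(400,360),interpolation=2),cv2.resize(b,(400,360),interpolation=2)]))
"
```

```text
t 63.2 tcp [0.7194 0.0621 0.2854] shift [ 0.0005 -0.0001  0.0571] z axis in case x,y,z -0.203 0.001 -0.979 x axis 0.001 op 0.29823016731121693
```

View pics/s12.png

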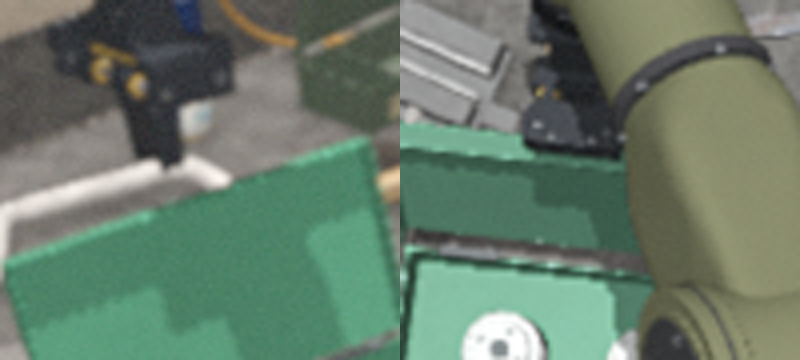

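Fingers stand just behind the lid's top edge, at scene crop (160,165). I lower slowly, watching the force.

Call:
play_rows(translation=[[0,0,0.01],[0,0,0.01],[0,0,0.01],[0,0,0]], delta_rot=[[0,0,0],[0,0,0],[0,0,0],[0,0,0]], grip=[-0.4,-0.4,-0.4,-0.4])

```text
clock: 63.85
tool_pos: [0.7123, 0.0624, 0.2527]
eef_rot: [0.744, 0.66, -0.07, -0.078]
contact_force: [-0.3, -0.6, -0.2]
opening: 0.301
finger_force: 0.0
```

Call:
play_rows(translation=[[0,0,0.006],[0,0,0.004],[0,0,0]], delta_rot=[[0,0,0],[0,0,0],[0,0,0]], grip=[-0.4,-0.4,-0.4])

```text
clock: 64.22
tool_pos: [0.7108, 0.0628, 0.244]
eef_rot: [0.744, 0.66, -0.069, -0.077]
contact_force: [1.3, -0.2, 0.5]
opening: 0.302
finger_force: 0.0
```

Call:
play_rows(translation=[[0,0,0.005],[0,0,0.005],[0,0,0]], delta_rot=[[0,0,0],[0,0,0],[0,0,0]], grip=[-0.4,-0.4,-0.4])

```text
clock: 64.6
tool_pos: [0.7086, 0.063, 0.234]
eef_rot: [0.744, 0.66, -0.069, -0.077]
contact_force: [0.7, 0.4, 0.6]
opening: 0.299
finger_force: 0.0
```

Call:
play_rows(translation=[[0,0,0.005],[0,0,0],[0,0,0],[0,0,0],[0,0,0]], delta_rot=[[0,0,0],[0,0,0],[0,0,0],[0,0,0],[0,0,0]], grip=[-0.4,-1,-1,-1,-1], squeeze=20)

```text
clock: 65.22
tool_pos: [0.7052, 0.0636, 0.2298]
eef_rot: [0.743, 0.66, -0.072, -0.079]
contact_force: [-7.4, -1.3, 2.8]
opening: 0.103
finger_force: 20.0
```

```bash
python3 -c "
from h import *
tl(1.95)
s=r.get_state();M=R.from_quat(s['eef_rot']).as_matrix();p=bar(1.95)
for a in [1.85,1.75,1.65,1.55,1.45,1.35,1.25,1.15,1.05,.95,.85,.75,.65,.55,.45,.35,.25,.15,.1,.05,0]:
    n=bar(a);print(a,(M.T@(n-p)).round(4));p=n
"
```

```text
t 65.2 tcp [0.7052 0.0636 0.2298] shift [ 0.0009  0.0001 -0.0002] z axis in case x,y,z -0.212 -0.002 -0.977 x axis -0.001 op 0.10285032519029849
1.85 [-0.     -0.0132 -0.0075]
1.75 [-0.     -0.0139 -0.0061]
1.65 [-0.     -0.0144 -0.0047]
1.55 [-0.     -0.0148 -0.0032]
1.45 [ 0.     -0.0151 -0.0017]
1.35 [ 0.     -0.0152 -0.0002]
1.25 [ 0.     -0.0151  0.0013]
1.15 [ 0.     -0.0149  0.0028]
1.05 [ 0.     -0.0146  0.0043]
0.95 [ 0.     -0.0141  0.0057]
0.85 [ 0.     -0.0134  0.0071]
0.75 [ 0.     -0.0127  0.0084]
0.65 [ 0.     -0.0118  0.0096]
0.55 [ 0.     -0.0107  0.0107]
0.45 [ 0.     -0.0096  0.0118]
0.35 [ 0.     -0.0084  0.0127]
0.25 [ 0.     -0.0071  0.0134]
0.15 [ 0.     -0.0057  0.0141]
0.1 [ 0.     -0.0023  0.0072]
0.05 [ 0.     -0.002   0.0073]
0 [ 0.     -0.0016  0.0074]
```

Call:
play_rows(translation=[[0,-0.0145,-0.0075],[0,-0.0155,-0.0061],[0,-0.0144,-0.0047],[0,-0.0148,-0.0032],[0,-0.0151,-0.0017],[0,-0.0152,-0.0002],[0,-0.0151,0.0013],[0,0,0]], delta_rot=[[0,0,0],[0,0,0],[0,0,0],[0,0,0],[0,0,0],[0,0,0],[0,0,0],[0,0,0]], grip=[-1,-1,-1,-1,-1,-1,-1,-1])

```text
clock: 66.22
tool_pos: [0.6107, 0.0753, 0.2739]
eef_rot: [0.744, 0.66, -0.068, -0.077]
contact_force: [1.1, 1.4, 3.4]
opening: 0.104
finger_force: 20.0
```

```bash
python3 -c "
from h import *
tl(1.25)"
```

```text
t 66.2 tcp [0.6107 0.0753 0.2739] shift [0.0003 0.0002 0.0006] z axis in case x,y,z -0.204 0.0 -0.979 x axis 0.0 op 0.10404404271883054
```

Excellent tracking. On to about 0.35.

Call:
play_rows(translation=[[0,-0.0149,0.003],[0,-0.0146,0.0043],[0,-0.0141,0.0057],[0,-0.0134,0.0071],[0,-0.0127,0.0084],[0,-0.0118,0.0096],[0,-0.0107,0.0107],[0,-0.0096,0.0118],[0,-0.0084,0.0127],[0,0,0]], delta_rot=[[0,0,0],[0,0,0],[0,0,0],[0,0,0],[0,0,0],[0,0,0],[0,0,0],[0,0,0],[0,0,0],[0,0,0]], grip=[-1,-1,-1,-1,-1,-1,-1,-1,-1,-1])

```text
clock: 67.47
tool_pos: [0.4885, 0.0906, 0.2231]
eef_rot: [0.744, 0.66, -0.069, -0.078]
contact_force: [-2.6, 3.6, -1.3]
opening: 0.107
finger_force: 20.0
```

```bash
python3 -c "
from h import *
tl(.35)
print(r.get_state()['contact_force'])"
```

```text
t 67.5 tcp [0.4885 0.0906 0.2231] shift [-0.0004 -0.0002 -0.0022] z axis in case x,y,z -0.207 0.001 -0.978 x axis -0.0 op 0.10693221495224609
[-2.55411736  3.58925532 -1.32388698]
```

Call:
play_rows(translation=[[0,-0.0071,0.0125],[0,-0.0057,0.013],[0,-0.0023,0.0068],[0,-0.002,0.0071],[0,-0.0016,0.0072],[0,0,0.001],[0,0,0]], delta_rot=[[0,0,0],[0,0,0],[0,0,0],[0,0,0],[0,0,0],[0,0,0],[0,0,0]], grip=[-1,-1,-1,-1,-1,-1,-1])

```text
clock: 68.35
tool_pos: [0.4609, 0.0939, 0.1809]
eef_rot: [0.744, 0.66, -0.068, -0.078]
contact_force: [-1.6, 5.6, -1.5]
opening: 0.107
finger_force: 20.0
```

```bash
python3 -c "
from h import *
tl(0)
print(r.get_state()['contact_force'])"
```

```text
t 68.3 tcp [0.4609 0.0939 0.1809] shift [-0.0004 -0.0007  0.0002] z axis in case x,y,z -0.206 0.001 -0.979 x axis 0.0 op 0.10658363030173204
[-1.56169577  5.60663961 -1.54190697]
```

Call:
play_rows(translation=[[0,0,0.002],[0,0,0.001],[0,0,0]], delta_rot=[[0,0,0],[0,0,0],[0,0,0]], grip=[-1,-1,-1])

```text
clock: 68.72
tool_pos: [0.4597, 0.094, 0.178]
eef_rot: [0.744, 0.66, -0.069, -0.078]
contact_force: [-3.3, 5.1, -0.3]
opening: 0.103
finger_force: 20.0
```

Call:
play_rows(translation=[[0,0,0.002],[0,0,0.001],[0,0,0]], delta_rot=[[0,0,0],[0,0,0],[0,0,0]], grip=[-1,-1,-1])

```text
clock: 69.1
tool_pos: [0.4593, 0.0941, 0.1768]
eef_rot: [0.744, 0.66, -0.069, -0.077]
contact_force: [-4.4, 3.7, 18.6]
opening: 0.1
finger_force: 20.0
```

Call:
play_rows(translation=[[0,0,-0.002],[0,0,0],[0,0,0],[0,0,0],[0,0,-0.01],[0,0,-0.03],[0,0,-0.05],[0,0,-0.05],[-0.05,0,0],[-0.05,0,0],[-0.05,0,0],[-0.05,0,0],[-0.05,0,0],[0,0,0],[0,0,0]], delta_rot=[[0,0,0],[0,0,0],[0,0,0],[0,0,0],[0,0,0],[0,0,0],[0,0,0],[0,0,0],[0,0,0],[0,0,0],[0,0,0],[0,0,0],[0,0,0],[0,0,0],[0,0,0]], grip=[-1,-0.2,-0.2,-0.2,-0.2,-0.2,-0.2,-0.2,-0.2,-0.2,-0.2,-0.2,-0.2,-0.2,-0.2])

```text
clock: 70.97
tool_pos: [0.4589, -0.1581, 0.3145]
eef_rot: [0.744, 0.66, -0.068, -0.077]
contact_force: [-0.4, 0.1, -0.6]
opening: 0.402
finger_force: 0.0
```

```bash
python3 -c "
from h import *
to([0,0,0])
a=r.snapshot('scene')[150:290,160:370];b=r.snapshot('top')[140:240,180:390]
cv2.imwrite('pics/s13.png',np.hstack([cv2.resize(a,(399,266),interpolation=2),cv2.resize(b,(399,266),interpolation=2)]))
"
```

```text
t 71.0 tcp [ 0.4589 -0.1581  0.3145] yaw 83.16 turn [-11.8   -0.03   0.  ] shift [ 0.1023 -0.4744  0.2695] F [-0.4  0.1 -0.6] op 0.402 ff 0.0
```

View pics/s13.png

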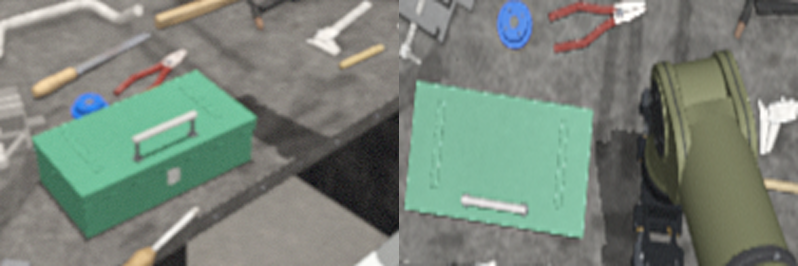

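The case is fully shut, with its lid flush at scene crop (145,150). The bench is empty of white hubs, and the tools and blue look-alike are where they were.

```bash
python3 -c "
from plant import r
print(r.finish_job())"
```

```text
the job is handed in; nothing more can be done
None
```

I packed all six hubs in two alternating stacks, each within about 1–2 mm of its pad centre before the lid was shut, then closed the lid fully and handed the job in at about 71 s; one hub hit the open lid and dropped into the case on the way, and I picked it up and stacked it.

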